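# Post worn shear blades into the blade safe

## Robot

A 6-joint arm with a two-finger parallel gripper is mounted at the origin on a cart in front of the work surface, level with it; the furniture and walls round the work are solid. World frame = base frame: x ahead of the robot, y to its left, z up, the work surface at z = 0. Lengths are in m, angles in rad, forces in N, time in s.
With the tool pointing down it reaches from about 0.275 to 0.725 m from the base axis. Payload 15.9 kg.
Tool frame: the origin (TCP) lies on the mounting face of the last link; the fingertips stand 173 mm ahead of it and the grasp point (between the pads) lies 155 mm ahead of it; z points along the fingers, y is the line along which they close (so a half turn about z gives the same grasp; the last joint's range is limited). The gripper opens to 85 mm and grips with 20 to 120 N. Pads are 22 mm wide; open, the fingers measure 114 mm over their backs; the gripper's body (76 mm by 85 mm) begins 54 mm behind the grasp point. The pads swing forward as they close: fully open they stand 13 mm farther back than shut.
Start: joints at [-1.148, 0.213, -0.034, 1.323, 0, 1.571], TCP at [0.205, -0.456, 0.405] pointing down, gripper open.
Joint ranges: [-2.98, 2.98], [-0.74, 1.72], [-1.14, 1.35], [-2.1, 2.04], [-1.57, 1.44], [-3.14, 3.14]. Speed limits (rad/s): [1.89, 1.89, 2.39, 2.57, 3.14, 3.14].

## Interface

Orientations are given as a rotation vector (axis times angle).
In Python, from plant import ctrl gives the robot as it stands. The module is installed in compiled form; this text tells all that it offers.
- The arm moves only by the tool carry_out, never from a script. Its argument "series" is one flat list of numbers, 5 for each row, row after row: the shift along the tool's x, y, z in units of 0.02 m (1.0 is 0.02 m), then the turn about the tool's z in units of 4 degrees (1.0 is 4 degrees), then the opening, from -1 (shut) to 1 (fully open). A call has 1 to 5 rows; each row shifts and turns the commanded pose from where the row before left it, along the tool's axes as they then stand; what a row does not reach is not made up. A row lasts 1/10 s, in which the tool goes at most 50 mm and 8.59 degrees, less where a joint would pass 70% of its speed; a pose out of reach is approached as far as the arm can. A call with a number of a shift or a turn outside -1 to 1 is refused whole. A call with a gripper value outside its range is refused whole. The fingers move at their own pace and stop on an object; "squeeze" is the grip in N (left out, the last holds). Time passes only in rows, so rows that do not move let the fingers close. It gives the time, the measured TCP pose, the force, the opening and the grip force at its end, in the units of the state.
- ctrl.sense(): the state, without advancing time (a new reading comes with each control period).
- ctrl.read_camera(name): name is "scene" or "top" or "wrist"; returns a dict with "image" (420x560x3 uint8, red, green, blue), "mtx" (3x3 intrinsics, pixels), "camera_from_world" (4x4, takes a point from world to camera coordinates); the wrist camera has in their place "T_tool_cam" (4x4, takes a point from camera to tool coordinates, whose origin is the TCP and whose axes are the flange's). Camera axes: x right, y up, looking along -z (the intrinsics and any distortion apply to the point x, -y, -z); pixel columns grow to the right and rows downward; lengths in m; the calibration is good to about 2 mm. A picture is of the moment at which its call begins: read the wrist's pose just before it. There is no depth.
- ctrl.sign_off(): hands the job in; it is judged then, once.
The state is a dict: "time_s": time; "joints": joint angles; "qvel": joint speeds; "effort": joint torques, N m; "position": TCP position; "eef_rot": TCP orientation; "ft_force": force on the tool from outside, world axes, zero at the start; "wrist_torque": the same for the moment, N m; "grip_width": finger opening in m; "finger_force": force on a finger pad.
Only numpy, scipy, OpenCV 4.12 (cv2) and the standard library are available. Lean on these libraries where they do the work, as an engineer would, in place of code of your own. Each camera call takes 0.05 s, during which the arm holds its last target. There are 200 camera calls.

## Task

The two worn shear blades on the bench (flat steel bars with two bolt holes each) are to go into the blade safe. Turn each one edge-on to the slot in the sloping face of the safe and push it right through, past the sprung flap that pinches it, so that it drops inside and the flap shuts behind it; leave everything else on the bench, the setting plate too, where it is.

Things in the scene. Friction and masses are not known exactly. Their poses are not given: they have to be found in the camera images.
- blade_a: worn shear blade: flat steel bar 90 x 40 x 10 mm, about 0.25 kg, with two dark countersunk bolt holes and one long edge bevelled. Origin: centre of its underside; x along its length (+-45 mm), y across its width (+-20), z through its thickness (0 to 10). Lies flat, z up, any yaw; either end may go first
- blade_b: worn shear blade: flat steel bar 90 x 40 x 10 mm, about 0.25 kg, with two dark countersunk bolt holes and one long edge bevelled. Origin: centre of its underside; x along its length (+-45 mm), y across its width (+-20), z through its thickness (0 to 10). Lies flat, z up, any yaw; either end may go first (same as blade_a)
- blade_safe: closed hollow sheet-steel box bolted to the bench, 130 (x) x 120 (y) x 130 mm high, walls 3 mm, low flanges 20 mm wide on both y sides. Origin: centre of its underside, z up. Front (own -x): upright wall 70 mm high, then a face sloping back at 45 degrees to its top edge at x = -5, z = 130 mm; flat lid behind. Only way in: the slot in the sloping face
- slot (a point): centre of the slot mouth on the sloping face, at (-17, 0, 118) mm in the safe's frame, same axes. Slot 44 mm long along y, 14 mm wide along the slope, in 3 mm sheet with a rim 1.5 mm proud and 5 mm wide. The way in is square to the face: (1, 0, -1)/sqrt 2 in the safe's frame. The face goes on 10 mm above the slot, then the lid
- flap (a joint): sprung flap, 4 mm behind the face, hinged above the slot, swinging inward: 0 rad shut, about 1.3 with a blade held square in the slot. Opens at about 2 to 4 N. A blade let go half way in tips to about 75 degrees and mostly hangs there, pinched by the flap: then it has to be pressed down by its tail (up to about 20 N) to 3 to 5 mm below the face; then it drops and the flap springs shut
- setting_plate: setting plate: thin flat steel plate 60 x 90 x 3 mm with a thick guard strip (8 mm high) along one long side, no bolt holes; it is still good and stays where it is. Origin under its centre
- gauge_case: small dark moulded instrument case 40 x 94 x 24 mm; bystander, origin under its centre
- spanner: combination spanner 167 mm long, lying flat; bystander, origin under its centre
- magnetic_dish: round steel parts dish 99 mm across, 23 mm high; bystander, origin under its centre
- tape_red: roll of tape 52 mm across, 15 mm high; bystander, origin under its centre
- driver_black: black screwdriver 188 mm long; bystander, origin under its centre
- hex_nut_0: hex nut 19 x 22 x 15 mm; bystander, origin under its centre
- hex_nut_1: hex nut 24 x 27 x 19 mm; bystander, origin under its centre

How it is judged:
At the end, for the whole second after the job is handed in: Both blades lie at rest inside the safe (centre within its walls, 130 x 120 mm, and less than 85 mm above the bench), and the flap is shut behind them (joint under 0.15 rad) (x of blade_a in the frame of blade_safe between -0.065 and 0.065 m and y of blade_a in the frame of blade_safe between -0.06 and 0.06 m and z of blade_a in the frame of blade_safe between -0.005 and 0.085 m and linear speed of each of blade_a, blade_b below 0.03 m/s and x of blade_b in the frame of blade_safe between -0.065 and 0.065 m and y of blade_b in the frame of blade_safe between -0.06 and 0.06 m and z of blade_b in the frame of blade_safe between -0.005 and 0.085 m and value of joint flap below 0.15 rad); the robot touches nothing.
It fails at once if The setting plate or another bystander on the bench was moved by more than 20 mm (distance of any of setting_plate, gauge_case, spanner, magnetic_dish, tape_red, driver_black, hex_nut_0, hex_nut_1 from where it was at the start of the episode above 0.02 m).
It also fails if it takes over 72 s, if anything falls off the work surface, if the arm or the gripper's body presses on something with over 40 N, if the wrist force passes 120 N, or if a joint passes its speed limit or range.

## Working session

There is one attempt and no reset: what is moved stays moved. The work goes in short steps, Python scripts to look and compute and a tool call to move; the robot and the scene stay as the last step left them, time stands still between calls to the robot, and variables do not carry over. Pictures are saved under pics/ and viewed, at most 10 in all, crops included, and the job is handed in when it is done.

Besides the shell and the picture viewer there is one more tool, called after "Request:" as name(argument=value, ...), one argument or row to a line, values as JSON. carry_out: Moves the arm, as the interface text tells. Its arguments: {"type":"object","properties":{"series":{"type":"array"},"squeeze":{"type":"number"}},"required":["series"]}

```bash
mkdir -p pics; ls; python3 - <<'E'
from plant import ctrl
import cv2,numpy as np
s=ctrl.sense(); print({k:np.round(v,3) for k,v in s.items()})
for n in("top","scene"):
    c=ctrl.read_camera(n); cv2.imwrite(f"pics/{n}0.png",c["image"][:,:,::-1]); print(n,c["mtx"],c["camera_from_world"], [k for k in c])
    np.savez(f"{n}0.npz",**{k:c[k] for k in("image","mtx","camera_from_world")})
E
```

```text
pics
{'time_s': np.float64(0.0), 'joints': array([-1.148,  0.213, -0.035,  1.324, -0.   ,  1.571]), 'qvel': array([-0.   , -0.001,  0.001,  0.   ,  0.001,  0.   ]), 'effort': array([-0.0000e+00, -6.8616e+01,  4.8712e+01,  1.7000e-02, -0.0000e+00,
        0.0000e+00]), 'position': array([ 0.205, -0.456,  0.404]), 'eef_rot': array([-3.071, -0.659,  0.   ]), 'ft_force': array([ 0.433,  0.969, -0.729]), 'wrist_torque': array([ 0.044, -0.009,  0.033]), 'finger_force': np.float64(0.0), 'grip_width': np.float64(0.085)}
top [[430.79838767   0.         278.28945357]
 [  0.         430.79838767 208.28066633]
 [  0.           0.           1.        ]] [[-1.95661312e-02 -9.99399725e-01  2.85894298e-02 -6.56695993e-04]
 [ 9.97295938e-01 -1.74829937e-02  7.13803679e-02 -5.81675701e-01]
 [-7.08376913e-02  2.99087599e-02  9.97039361e-01 -1.24488939e+00]
 [ 0.00000000e+00  0.00000000e+00  0.00000000e+00  1.00000000e+00]] ['image', 'mtx', 'camera_from_world']
scene [[492.75205638   0.         281.82793248]
 [  0.         492.75205638 207.73165321]
 [  0.           0.           1.        ]] [[ 0.88639342 -0.46292382 -0.00287089 -0.52400559]
 [ 0.21679317  0.40961397  0.88612478 -0.20971401]
 [-0.40903231 -0.78607756  0.46343785 -0.99057004]
 [ 0.          0.          0.          1.        ]] ['image', 'mtx', 'camera_from_world']
```

View pics/top0.png

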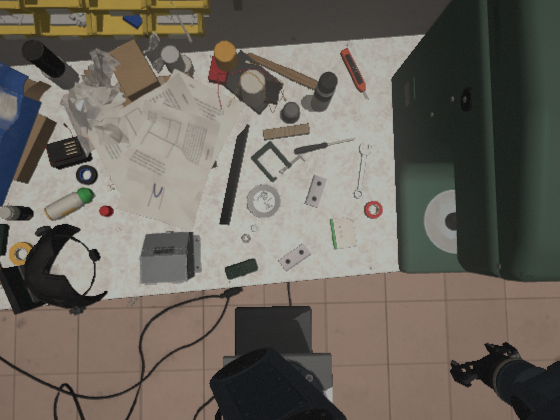

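View pics/scene0.png

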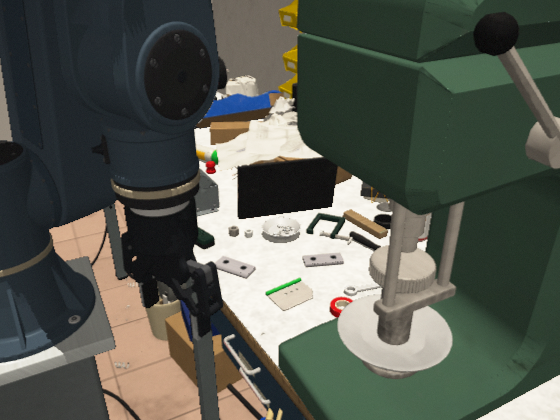

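The top view shows the safe at about (170,257) and the blades at (316,191) and (294,257). The setting plate with its green strip is at (342,233), and a tall black panel stands at about (235,175). Next I'll measure the blades and zoom in on the safe.

```bash
cat > h.py <<'E'
import numpy as np,cv2
from scipy.spatial.transform import Rotation as R
def ray(K,T,uv,z):
    d=np.linalg.inv(K)@[uv[0],uv[1],1]; d=np.array([d[0],-d[1],-d[2]])
    c=-T[:3,:3].T@T[:3,3]; w=T[:3,:3].T@d
    return c+w*(z-c[2])/w[2]
def proj(K,T,p):
    q=T[:3,:3]@np.array(p)+T[:3,3]; q=K@[q[0],-q[1],-q[2]]; return q[:2]/q[2]
E
python3 - <<'E'
from h import *
d=np.load("top0.npz");K,T,im=d["mtx"],d["camera_from_world"],d["image"]
hsv=cv2.cvtColor(im,cv2.COLOR_RGB2HSV)
for n,(u,v) in {"b1":(316,191),"b2":(294,257)}.items():
    r=im[v-28:v+28,u-28:u+28].copy()
    m=(r.max(2)<175).astype(np.uint8)
    m=cv2.morphologyEx(m,cv2.MORPH_CLOSE,np.ones((3,3)))
    cs,_=cv2.findContours(m,0,1); c=max(cs,key=lambda c:cv2.contourArea(c)*(cv2.pointPolygonTest(c,(28,28),False)>=0))
    b=cv2.minAreaRect(c); P=[ray(K,T,p+[u-28,v-28],.01) for p in cv2.boxPoints(b)]
    P=np.array(P); e=P[1]-P[0],P[2]-P[1]; l=[np.linalg.norm(x) for x in e]; x=e[int(np.argmax(l))]
    print(n,b,P.mean(0).round(4),np.round(l,4),"yaw",np.degrees(np.arctan2(x[1],x[0])).round(1))
a=cv2.resize(im[215:295,120:220],None,fx=6,fy=6,interpolation=cv2.INTER_CUBIC)
d2=np.load("scene0.npz");b=cv2.resize(d2["image"][140:240,170:350],None,fx=3,fy=3,interpolation=cv2.INTER_CUBIC)
cv2.imwrite("pics/c1.png",a[:,:,::-1])
for n,p in {"panelbot":(225,222),"paneltop":(247,125)}.items(): print(n,ray(K,T,p,0.1))
# panel height from scene
K2,T2=d2["mtx"],d2["camera_from_world"]; print([proj(K2,T2,ray(K,T,(225,222),z)) for z in(0,.1,.15,.2)])
E
```

```text
b1 ((18.650001525878906, 25.049999237060547), (32.25523376464844, 31.306547164916992), 18.43494987487793) [ 0.6414 -0.0975  0.01  ] [0.094  0.0964] yaw -109.5
b2 ((28.00070571899414, 28.06770133972168), (15.96120834350586, 32.14775466918945), 55.7131233215332) [ 0.4377 -0.0553  0.01  ] [0.0947 0.0469] yaw -57.0
panelbot [0.54084669 0.13759135 0.1       ]
paneltop [0.81006612 0.07358086 0.1       ]
[array([241.42224493, 219.35687479]), array([239.81733603, 187.41593831]), array([238.9613336 , 170.37975686]), array([238.06638402, 152.56844825])]
```

View pics/c1.png

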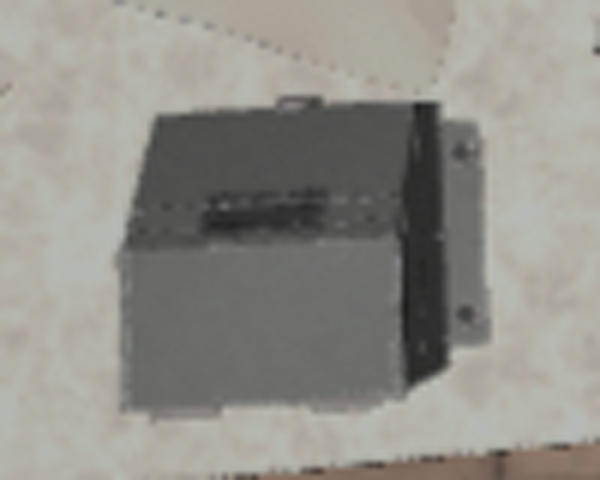

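The crop shows the dark sloping face on the far (+x) side, with the slot at crop (265,212), which is top pixel (164,250). The light lid is on the robot's side, so the safe is yawed about 180° and blades enter travelling in world -x and down. I'll go to blade_b first.

Request:
carry_out(
  series=[0.4,-0.9,0,0,1,0.4,-0.9,0,0,1,0.4,-0.9,0,0,1,0.4,-0.9,0,0,1,0.4,-0.9,0,0,1],
)

```text
time_s: 0.6
position: [0.2046, -0.3566, 0.4044]
eef_rot: [-3.071, -0.659, 0.0]
ft_force: [0.1, 0.0, -0.9]
grip_width: 0.0852
finger_force: 0.0
```

Request:
carry_out(
  series=[0.4,-0.9,0,0,1,0.4,-0.9,0,0,1,0.4,-0.9,0,0,1,1,-0.3,0,0,1,1,-0.3,0,0,1],
)

```text
time_s: 1.1
position: [0.2361, -0.2703, 0.4047]
eef_rot: [3.072, 0.658, 0.0]
ft_force: [0.1, -0.2, -0.2]
grip_width: 0.0855
finger_force: 0.0
```

Request:
carry_out(
  series=[1,-0.3,0.2,0,1,1,-0.3,0.2,0,1,1,-0.3,0.2,0,1,1,-0.3,0.2,0,1,1,-0.3,0.2,0,1],
)

```text
time_s: 1.6
position: [0.3154, -0.2019, 0.3844]
eef_rot: [-3.071, -0.659, 0.0]
ft_force: [-1.0, -0.8, -0.1]
grip_width: 0.0851
finger_force: 0.0
```

Request:
carry_out(
  series=[1,-0.3,0.5,0,1,1,-0.3,0.5,0,1,1,-0.3,0.5,0,1,1,-0.3,0.5,0,1,0,0,0.5,1,1],
)

```text
time_s: 2.1
position: [0.3792, -0.1467, 0.334]
eef_rot: [-3.092, -0.554, 0.0]
ft_force: [-0.8, 0.2, -0.6]
grip_width: 0.0853
finger_force: 0.0
```

Request:
carry_out(
  series=[0,0,0,1,1,0,0,0,1,1,0,0,0,1,1,0,0,0,1,1,0,0,0,1,1],
)

```text
time_s: 2.6
position: [0.3779, -0.1479, 0.3345]
eef_rot: [-3.141, -0.002, 0.001]
ft_force: [-0.0, 0.8, -0.4]
grip_width: 0.0854
finger_force: 0.0
```

Request:
carry_out(
  series=[0,0,0,1,1,0,0,0,1,1,0,0,0,1,1,0,0,0,1,1,0,0,0,1,1],
)

```text
time_s: 3.1
position: [0.3779, -0.1479, 0.3345]
eef_rot: [-3.094, 0.544, 0.001]
ft_force: [0.4, -1.0, 0.0]
grip_width: 0.0853
finger_force: 0.0
```

Request:
carry_out(
  series=[0,0,0,1,1,0,0,0,1,1,0,0,0,1,1,0,0,0,1,1,0,0,0,1,1],
)

```text
time_s: 3.6
position: [0.3353, -0.2238, 0.3342]
eef_rot: [-2.936, 0.925, -0.016]
ft_force: [0.6, 0.9, -0.5]
grip_width: 0.0857
finger_force: 0.0
```

Request:
carry_out(
  series=[0,0,0,1,1,0,0,0,1,1,0,0,0,1,1,0,0,0,1,1,0,0,0,0,1],
)

```text
time_s: 4.1
position: [0.2853, -0.2801, 0.3334]
eef_rot: [-2.775, 1.202, -0.023]
ft_force: [0.4, 0.1, -0.4]
grip_width: 0.0853
finger_force: 0.0
```

```bash
python3 - <<'E'
from plant import ctrl
from h import *
s=ctrl.sense(); print(s["joints"].round(3),s["position"].round(3),R.from_rotvec(s["eef_rot"]).as_matrix().round(3))
E
```

```text
[-0.816  0.056 -0.403  1.145  0.113  3.141] [ 0.285 -0.28   0.333] [[ 0.685 -0.726  0.06 ]
 [-0.728 -0.678  0.101]
 [-0.033 -0.113 -0.993]]
```

Joint 6 hit its limit, so I'll turn the other way, to tool x at about 123°.

Request:
carry_out(
  series=[0,0,0,-1,1,0,0,0,-1,1,0,0,0,-1,1,0,0,0,-1,1,0,0,0,-1,1],
)

```text
time_s: 4.6
position: [0.2867, -0.2788, 0.3335]
eef_rot: [-2.949, 0.691, -0.054]
ft_force: [-0.0, 0.4, 1.0]
grip_width: 0.0851
finger_force: 0.0
```

Request:
carry_out(
  series=[0,0,0,-1,1,0,0,0,-1,1,0,0,0,-1,1,0,0,0,-1,1,0,0,0,-1,1],
)

```text
time_s: 5.1
position: [0.2867, -0.2788, 0.3335]
eef_rot: [-3.031, 0.169, -0.083]
ft_force: [-0.1, 0.3, -0.8]
grip_width: 0.0852
finger_force: 0.0
```

Request:
carry_out(
  series=[0,0,0,-1,1,0,0,0,-1,1,0,0,0,-1,1,0,0,0,-1,1,0,0,0,-1,1],
)

```text
time_s: 5.6
position: [0.2867, -0.2788, 0.3335]
eef_rot: [-3.025, -0.361, -0.11]
ft_force: [-0.0, 0.1, 0.2]
grip_width: 0.0851
finger_force: 0.0
```

Request:
carry_out(
  series=[0,0,0,-1,1,0,0,0,-1,1,0,0,0,-1,1,0,0,0,-1,1,0,0,0,-1,1],
)

```text
time_s: 6.1
position: [0.2867, -0.2788, 0.3335]
eef_rot: [-2.929, -0.885, -0.133]
ft_force: [1.5, 0.8, 0.7]
grip_width: 0.0854
finger_force: 0.0
```

Request:
carry_out(
  series=[0,0,0,-1,1,0,0,0,-1,1,0,0,0,-1,1,0,0,0,-1,1,0,0,0,-1,1],
)

```text
time_s: 6.6
position: [0.2867, -0.2788, 0.3334]
eef_rot: [-2.744, -1.387, -0.153]
ft_force: [0.1, 0.1, -1.0]
grip_width: 0.0858
finger_force: 0.0
```

Request:
carry_out(
  series=[0,0,0,-1,1,0,0,0,-1,1,0,0,0,-1,1,0,0,0,-1,1,0,0,0,-1,1],
)

```text
time_s: 7.1
position: [0.2867, -0.2788, 0.3335]
eef_rot: [-2.476, -1.853, -0.169]
ft_force: [-0.4, 0.3, 0.4]
grip_width: 0.0855
finger_force: 0.0
```

Request:
carry_out(
  series=[0,0,0,-1,1,0,0,0,-1,1,0,0,0,-1,1,0,0,0,-1,1,0,0,0,-1,1],
)

```text
time_s: 7.6
position: [0.2867, -0.2788, 0.3335]
eef_rot: [-2.129, -2.268, -0.179]
ft_force: [0.0, 0.4, 0.6]
grip_width: 0.085
finger_force: 0.0
```

Request:
carry_out(
  series=[0,0,0,-1,1,0,0,0,-1,1,0,0,0,-1,1,0,0,0,-1,1,0,0,0,-1,1],
)

```text
time_s: 8.1
position: [0.2867, -0.2788, 0.3335]
eef_rot: [-1.714, -2.62, -0.184]
ft_force: [0.5, -0.3, 0.0]
grip_width: 0.0854
finger_force: 0.0
```

Request:
carry_out(
  series=[0,0,0,-1,1,0,0,0,-1,1,0,0,0,-1,1,0,0,0,0,1,0,0,0,0,1],
)

```text
time_s: 8.6
position: [0.2866, -0.2789, 0.3336]
eef_rot: [1.437, 2.779, 0.184]
ft_force: [0.2, -0.7, -0.1]
grip_width: 0.0854
finger_force: 0.0
```

```bash
cat >> h.py <<'E'
def look(ctrl,tag=None):
    s=ctrl.sense(); c=ctrl.read_camera("wrist")
    M=np.eye(4); M[:3,:3]=R.from_rotvec(s["eef_rot"]).as_matrix(); M[:3,3]=s["position"]
    T=np.linalg.inv(M@c["T_tool_cam"])
    if tag: cv2.imwrite(f"pics/{tag}.png",c["image"][:,:,::-1])
    return s,c["image"],c["mtx"],T
def state(s):
    m=R.from_rotvec(s["eef_rot"]).as_matrix()
    print("t",round(float(s["time_s"]),2),"pos",s["position"].round(4),"theta",np.degrees(np.arctan2(m[1,0],m[0,0])).round(1),"tilt",m[2,2].round(3),"j6",s["joints"][5].round(2),"F",s["ft_force"].round(1),"w",round(float(s["grip_width"]),4))
def units(s,tgt,th=None):
    m=R.from_rotvec(s["eef_rot"]).as_matrix(); d=m.T@(np.array(tgt)-s["position"])/.02
    t=np.degrees(np.arctan2(m[1,0],m[0,0])); print("units",d.round(2),"turn", None if th is None else round(-((th-t+180)%360-180)/4,2))
E
python3 - <<'E'
from plant import ctrl
from h import *
s,im,K,T=look(ctrl,"w1"); state(s); print(np.linalg.inv(T).round(3)); np.savez("w1.npz",im=im,K=K,T=T)
E
```

```text
t 8.6 pos [ 0.2866 -0.2789  0.3336] theta 125.5 tilt -0.993 j6 0.14 F [ 0.2 -0.7 -0.1] w 0.0854
[[ 0.813 -0.54  -0.218  0.248]
 [ 0.572  0.81   0.129 -0.219]
 [ 0.107 -0.229  0.967  0.307]
 [ 0.     0.     0.     1.   ]]
```

View pics/w1.png

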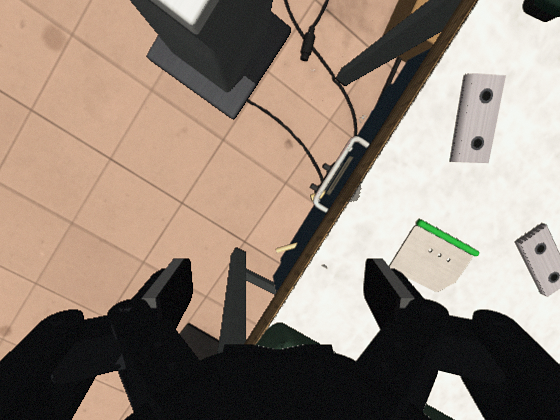

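The wrist view shows both blades at the right: (478,118), and (540,258) partly cut off. The setting plate is at (437,255). Hitting the joint limit left the tool about 6.5° off vertical, mostly along +y. I should be able to undo that by pushing into the inner reach limit on the +y side.

Request:
carry_out(
  series=[0.9,1,0,0,1,0.9,1,0,0,1,0.9,1,0,0,1,0.9,1,0,0,1,0.9,1,0,0,1],
)

```text
time_s: 9.15
position: [0.3155, -0.1476, 0.3488]
eef_rot: [1.437, 2.779, 0.184]
ft_force: [0.3, -0.4, -0.2]
grip_width: 0.0853
finger_force: 0.0
```

Request:
carry_out(
  series=[0.9,1,0,0,1,0.9,1,0,0,1,0.9,1,0,0,1,0.9,1,0,0,1,0.9,1,0,0,1],
)

```text
time_s: 9.65
position: [0.3444, -0.0169, 0.3638]
eef_rot: [1.437, 2.779, 0.184]
ft_force: [-0.1, -0.5, -0.1]
grip_width: 0.0857
finger_force: 0.0
```

Request:
carry_out(
  series=[1,0.1,0,0,1,1,0.1,0,0,1,1,0.1,0,0,1,1,0.1,0,0,1,1,0.1,0,0,1],
)

```text
time_s: 10.15
position: [0.2939, 0.0696, 0.3695]
eef_rot: [1.437, 2.779, 0.184]
ft_force: [-0.6, 0.3, -0.3]
grip_width: 0.0854
finger_force: 0.0
```

Request:
carry_out(
  series=[1,0.1,0,0,1,1,0.1,0,0,1,1,0.1,0,0,1,1,0.1,0,0,1,1,0.1,0,0,1],
)

```text
time_s: 10.65
position: [0.2439, 0.1566, 0.3753]
eef_rot: [1.437, 2.779, 0.185]
ft_force: [-0.1, -0.1, 0.8]
grip_width: 0.085
finger_force: 0.0
```

Request:
carry_out(
  series=[1,0.1,0,0,1,1,0.1,0,0,1,1,0.1,0,0,1,1,0.1,0,0,1,0,0,0,0,1],
)

```text
time_s: 11.15
position: [0.2037, 0.2268, 0.38]
eef_rot: [1.434, 2.781, 0.185]
ft_force: [-0.3, 0.4, -0.1]
grip_width: 0.0855
finger_force: 0.0
```

```bash
python3 - <<'E'
from plant import ctrl
from h import *
s,im,K,T=look(ctrl,"w2"); state(s); np.savez("w2.npz",im=im,K=K,T=T); print(s["joints"].round(3),R.from_rotvec(s["eef_rot"]).as_matrix().round(3)[:,2])
units(s,s["position"]+[-.05,-.0866,0])
E
```

```text
t 11.15 pos [0.2037 0.2268 0.38  ] theta 125.6 tilt -0.993 j6 1.78 F [-0.3  0.4 -0.1] w 0.0855
[ 0.828 -0.255 -0.558  1.153  0.024  1.781] [ 0.06   0.101 -0.993]
units [-2.06 -4.52 -0.59] turn None
```

Request:
carry_out(
  series=[-0.4,-0.9,-0.1,0,1,-0.4,-0.9,-0.1,0,1,-0.4,-0.9,-0.1,0,1,-0.4,-0.9,-0.1,0,1],
)

```text
time_s: 11.6
position: [0.1638, 0.1563, 0.3784]
eef_rot: [1.437, 2.779, 0.184]
ft_force: [1.1, 0.6, -0.1]
grip_width: 0.0856
finger_force: 0.0
```

```bash
python3 - <<'E'
from plant import ctrl
from h import *
s=ctrl.sense(); state(s); print(s["joints"].round(3),R.from_rotvec(s["eef_rot"]).as_matrix().round(3)[:,2])
E
```

```text
t 11.6 pos [0.1638 0.1563 0.3784] theta 125.5 tilt -0.993 j6 1.7 F [ 1.1  0.6 -0.1] w 0.0856
[ 0.741 -0.431 -0.665  1.224  0.033  1.697] [ 0.06   0.1   -0.993]
```

Request:
carry_out(
  series=[0,0,1,0,1,0,0,1,0,1,0,0,1,0,1,0,0,1,0,1,0,0,1,0,1],
)

```text
time_s: 12.1
position: [0.1704, 0.167, 0.2785]
eef_rot: [1.437, 2.779, 0.184]
ft_force: [0.5, 0.6, -0.4]
grip_width: 0.0851
finger_force: 0.0
```

```bash
python3 - <<'E'
from plant import ctrl
from h import *
s=ctrl.sense(); state(s); print(s["joints"].round(3),R.from_rotvec(s["eef_rot"]).as_matrix().round(3)[:,2])
E
```

```text
t 12.1 pos [0.1704 0.167  0.2785] theta 125.4 tilt -0.993 j6 1.71 F [ 0.5  0.6 -0.4] w 0.0851
[ 0.757 -0.349 -0.879  0.926  0.032  1.713] [ 0.061  0.101 -0.993]
```

Request:
carry_out(
  series=[-0.1,-0.5,0.9,0,1,-0.1,-0.5,0.9,0,1,-0.1,-0.5,0.7,0,1,-0.2,-0.9,0,0,1],
)

```text
time_s: 12.5
position: [0.1398, 0.1361, 0.2227]
eef_rot: [1.438, 2.78, 0.181]
ft_force: [0.2, -0.4, -0.3]
grip_width: 0.0853
finger_force: 0.0
```

```bash
python3 - <<'E'
from plant import ctrl
from h import *
s=ctrl.sense(); state(s); print(s["joints"].round(3),R.from_rotvec(s["eef_rot"]).as_matrix().round(3)[:,2])
E
```

```text
t 12.5 pos [0.1398 0.1361 0.2227] theta 125.5 tilt -0.993 j6 1.7 F [ 0.2 -0.4 -0.3] w 0.0853
[ 0.748 -0.395 -1.057  0.798  0.033  1.705] [ 0.059  0.099 -0.993]
```

Request:
carry_out(
  series=[0,0,0.7,0,-1,0,-0.1,0.5,0,-1,-0.1,-0.7,0,0,-1,-0.1,-0.7,0,0,-1],
)

```text
time_s: 12.9
position: [0.1214, 0.1201, 0.2005]
eef_rot: [1.438, 2.781, 0.177]
ft_force: [-0.1, -0.3, 1.1]
grip_width: 0.0281
finger_force: 0.0
```

```bash
python3 - <<'E'
from plant import ctrl
from h import *
s=ctrl.sense(); state(s); print(s["joints"].round(3),R.from_rotvec(s["eef_rot"]).as_matrix().round(3)[:,2])
E
```

```text
t 12.9 pos [0.1214 0.1201 0.2005] theta 125.4 tilt -0.994 j6 1.71 F [-0.1 -0.3  1.1] w 0.0281
[ 0.753 -0.428 -1.135  0.755  0.032  1.71 ] [ 0.057  0.098 -0.994]
```

Request:
carry_out(
  series=[-0.1,-0.7,0.1,0,-1,-0.1,-0.7,0.1,0,-1],
)

```text
time_s: 13.1
position: [0.1085, 0.1076, 0.2088]
eef_rot: [1.44, 2.784, 0.162]
ft_force: [-0.1, 0.0, -0.3]
grip_width: 0.0
finger_force: 0.0
```

```bash
python3 - <<'E'
from plant import ctrl
from h import *
s=ctrl.sense(); state(s); print(s["joints"].round(3),R.from_rotvec(s["eef_rot"]).as_matrix().round(3)[:,2])
E
```

```text
t 13.1 pos [0.1085 0.1076 0.2088] theta 125.4 tilt -0.995 j6 1.71 F [-0.1  0.  -0.3] w 0.0
[ 0.752 -0.491 -1.135  0.829  0.032  1.708] [ 0.05   0.09  -0.995]
```

Request:
carry_out(
  series=[-0.2,-0.7,1,0,-1,-0.2,-0.7,1,0,-1,-0.2,-0.7,1,0,-1],
)

```text
time_s: 13.4
position: [0.1129, 0.103, 0.2013]
eef_rot: [-1.434, -2.78, -0.099]
ft_force: [-0.2, -0.3, -0.1]
grip_width: -0.0001
finger_force: 0.0
```

```bash
python3 - <<'E'
from plant import ctrl
from h import *
s=ctrl.sense(); state(s); print(s["joints"].round(3),R.from_rotvec(s["eef_rot"]).as_matrix().round(3)[:,2])
E
```

```text
t 13.4 pos [0.1129 0.103  0.2013] theta 125.5 tilt -0.998 j6 1.66 F [-0.2 -0.3 -0.1] w -0.0001
[ 0.707 -0.44  -1.134  0.823  0.035  1.66 ] [ 0.018  0.062 -0.998]
```

Request:
carry_out(
  series=[1,-0.2,-0.1,0,-1,1,-0.2,-0.1,0,-1,1,-0.2,-0.1,0,-1,1,-0.2,0,0,-1],
)

```text
time_s: 13.8
position: [0.0547, 0.1574, 0.2095]
eef_rot: [-1.435, -2.78, -0.099]
ft_force: [1.3, 2.0, -0.4]
grip_width: 0.0
finger_force: 0.0
```

Request:
carry_out(
  series=[-0.4,-0.6,1,0,-1,-0.4,-0.6,1,0,-1,-0.4,-0.6,1,0,-1,-0.4,-0.6,1,0,-1],
)

```text
time_s: 14.2
position: [0.0516, 0.1519, 0.1884]
eef_rot: [-1.44, -2.787, -0.018]
ft_force: [-1.4, 0.1, -0.2]
grip_width: 0.0003
finger_force: 0.0
```

```bash
python3 - <<'E'
from plant import ctrl
from h import *
s=ctrl.sense(); state(s); print(s["joints"].round(3),R.from_rotvec(s["eef_rot"]).as_matrix().round(3)[:,2])
E
```

```text
t 14.2 pos [0.0516 0.1519 0.1884] theta 125.3 tilt -1.0 j6 2.2 F [-1.4  0.1 -0.2] w 0.0003
[ 1.241e+00 -3.560e-01 -1.134e+00  7.810e-01  2.000e-03  2.195e+00] [ 0.002  0.012 -1.   ]
```

Tilt removed: the tool is vertical to 0.7°. Pushing into the reach limits also turned out to be a way to tilt the tool on purpose. Next I'll go above blade_b.

Request:
carry_out(
  series=[-0.6,0.8,-1,0,1,-0.6,0.8,-1,0,1,-0.6,0.8,-1,0,1,-0.6,0.8,-1,0,1,-0.6,0.8,-1,0,1],
)

```text
time_s: 14.7
position: [0.1523, 0.1476, 0.2896]
eef_rot: [-1.441, -2.786, -0.02]
ft_force: [-0.2, 0.6, 0.5]
grip_width: 0.0723
finger_force: 0.0
```

Request:
carry_out(
  series=[-1,0.3,0,0,1,-1,0.3,0,0,1,-1,0.3,0,0,1,-1,0.3,0,0,1,-1,0.3,0,0,1],
)

```text
time_s: 15.2
position: [0.2344, 0.0829, 0.2879]
eef_rot: [-1.441, -2.786, -0.02]
ft_force: [-0.2, 0.0, -0.7]
grip_width: 0.0856
finger_force: 0.0
```

Request:
carry_out(
  series=[-1,0.3,0,0,1,-1,0.3,0,0,1,-1,0.3,0,0,1,-1,0.3,0,0,1,-1,0.3,0,0,1],
)

```text
time_s: 15.7
position: [0.3167, 0.0186, 0.287]
eef_rot: [-1.44, -2.785, -0.02]
ft_force: [0.2, 0.2, 0.1]
grip_width: 0.0855
finger_force: 0.0
```

Request:
carry_out(
  series=[-1,0.3,0,0,1,-1,0.3,0,0,1,-1,0.3,0,0,1,-1,0.3,0,0,1,0,0,0,0,1],
)

```text
time_s: 16.2
position: [0.3833, -0.0331, 0.2863]
eef_rot: [-1.442, -2.785, -0.02]
ft_force: [-0.5, 0.1, -0.8]
grip_width: 0.0853
finger_force: 0.0
```

```bash
cat >> h.py <<'E'
def blade(im,K,T,near,z=.01,r=90):
    """blade lying flat: grey region on the pale bench, from the contour nearest the expected place"""
    u,v=proj(K,T,[*near,z]); hsv=cv2.cvtColor(im,cv2.COLOR_RGB2HSV)
    m=((im.max(2)<190)).astype(np.uint8); m[:max(0,int(v-r))]=0; m[int(v+r):]=0; m[:,:max(0,int(u-r))]=0; m[:,int(u+r):]=0
    m=cv2.morphologyEx(m,cv2.MORPH_CLOSE,np.ones((5,5)))
    cs,_=cv2.findContours(m,0,1); out=[]
    for c in cs:
        if cv2.contourArea(c)<200: continue
        P=np.array([ray(K,T,p,z) for p in cv2.boxPoints(cv2.minAreaRect(c))]); e=[P[1]-P[0],P[2]-P[1]]; l=[np.linalg.norm(x) for x in e]; x=e[int(np.argmax(l))]
        out.append((P.mean(0).round(4),np.round(sorted(l),4),np.degrees(np.arctan2(x[1],x[0])).round(1)%180))
    return (u,v),out
E
python3 - <<'E'
from plant import ctrl
from h import *
d=np.load("w1.npz"); print(blade(d["im"],d["K"],d["T"],(.4377,-.0553)))
s,im,K,T=look(ctrl,"w3"); state(s); np.savez("w3.npz",im=im,K=K,T=T)
print(blade(im,K,T,(.4377,-.0553))); print(np.percentile(im.max(2),[10,30,50,70,90]))
E
```

```text
((np.float64(481.021613410958), np.float64(117.67714240724972)), [(array([ 0.4618, -0.0757,  0.01  ]), array([0.0244, 0.0333]), np.float64(175.0)), (array([ 0.4221, -0.0682,  0.01  ]), array([0.0224, 0.0892]), np.float64(127.2)), (array([ 0.3655, -0.0667,  0.01  ]), array([0.0718, 0.1047]), np.float64(134.1))])
t 16.2 pos [ 0.3833 -0.0331  0.2863] theta 125.3 tilt -1.0 j6 0.86 F [-0.5  0.1 -0.8] w 0.0853
((np.float64(308.679432982327), np.float64(263.3818963154211)), [(array([ 0.4686, -0.1485,  0.01  ]), array([0.0098, 0.1135]), np.float64(34.8)), (array([ 0.5227, -0.0531,  0.01  ]), array([0.0326, 0.1055]), np.float64(131.5)), (array([ 0.4253, -0.0402,  0.01  ]), array([0.1309, 0.153 ]), np.float64(35.1))])
[ 15.  40. 192. 210. 244.]
```

View pics/w3.png

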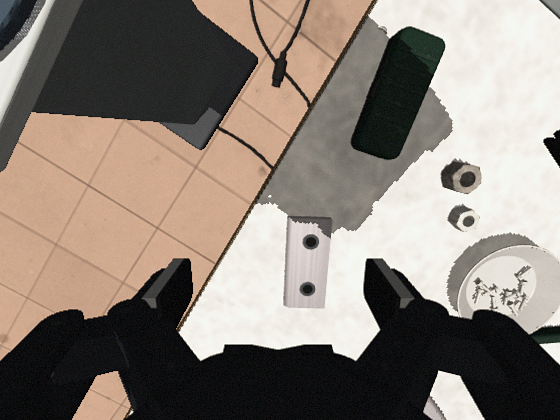

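The picture shows blade_b with corners at (290,216), (331,218), (325,308) and (285,306), and holes at (311,242) and (307,289). The gauge case at (398,92) lies well clear.

```bash
python3 - <<'E'
from plant import ctrl
from h import *
d=np.load("w3.npz");K,T=d["K"],d["T"]
P=np.array([ray(K,T,p,.01) for p in [(290,216),(331,218),(325,308),(285,306),(311,242),(307,289)]]);print(P.round(4))
c=P[:4].mean(0); a=P[5]-P[4]; a/=np.linalg.norm(a); print("c",c,"holemid",P[4:].mean(0),"yaw",np.degrees(np.arctan2(a[1],a[0])))
e=P[3]-P[0]+P[2]-P[1]; print(np.degrees(np.arctan2(e[1],e[0])))
s=ctrl.sense(); state(s)
for L in(.025,.03): g=c[:2]+L*a[:2]; print(g); units(s,[*g,.20],np.degrees(np.arctan2(-a[1],-a[0])))
E
```

```text
[[ 0.3965 -0.028   0.01  ]
 [ 0.4275 -0.0085  0.01  ]
 [ 0.4793 -0.0843  0.01  ]
 [ 0.446  -0.1048  0.01  ]
 [ 0.4266 -0.037   0.01  ]
 [ 0.4524 -0.0777  0.01  ]]
c [ 0.43731855 -0.05637623  0.01      ] holemid [ 0.43954729 -0.05733845  0.01      ] yaw -57.58433600028277
-56.40293924130208
t 16.25 pos [ 0.3823 -0.0324  0.2862] theta 125.3 tilt -1.0 j6 0.87 F [-1.1 -0.2 -0.5] w 0.0853
[ 0.45071999 -0.07748076]
units [-3.87  1.45  4.28] turn 0.72
[ 0.45340028 -0.08170167]
units [-4.12  1.44  4.28] turn 0.72
```

Request:
carry_out(
  series=[-1,0.4,0.5,0.35,1,-1,0.4,0.5,0.35,1,-1,0.4,0.5,0,1,-1,0.3,0.5,0,1,-0.2,0,0.5,0,1],
)

```text
time_s: 16.75
position: [0.4541, -0.0846, 0.2356]
eef_rot: [-1.507, -2.751, -0.021]
ft_force: [0.2, 0.9, 0.6]
grip_width: 0.0854
finger_force: 0.0
```

Request:
carry_out(
  series=[0,0,0.7,0,1,0,0,0.7,0,1,0,0,0.7,0,0.4,0,0,0.7,0,0.2,0,0,0.3,0,0.1],
  squeeze=20,
)

```text
time_s: 17.25
position: [0.4522, -0.0824, 0.1731]
eef_rot: [-1.504, -2.75, -0.02]
ft_force: [-0.8, 0.1, 0.2]
grip_width: 0.0471
finger_force: 0.0
```

```bash
python3 - <<'E'
from plant import ctrl
from h import *
s,im,K,T=look(ctrl,"w4"); state(s)
units(s,[.4545,-.0815,.17],123)
E
```

```text
t 17.25 pos [ 0.4522 -0.0824  0.1731] theta 122.6 tilt -1.0 j6 0.82 F [-0.8  0.1  0.2] w 0.0471
units [-0.02  0.12  0.16] turn -0.09
```

View pics/w4.png

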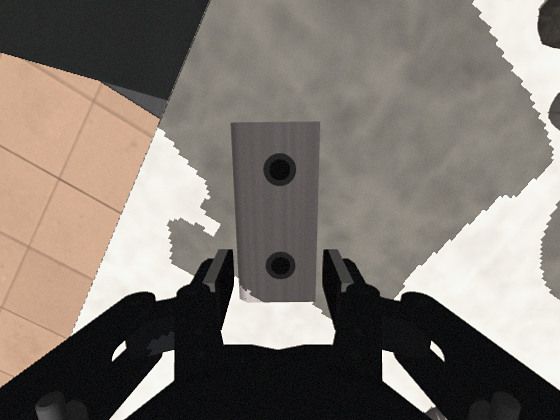

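The picture shows the blade between the pads (inner faces at about columns 233 and 325), with the tail end at row 300. I'll close at the lowest grip and lift.

Request:
carry_out(
  series=[0,0,0,0,-1,0,0,0,0,-1,0,0,0,0,-1],
  squeeze=20,
)

```text
time_s: 17.6
position: [0.4538, -0.0828, 0.1749]
eef_rot: [-1.506, -2.753, -0.021]
ft_force: [0.2, -0.5, -2.4]
grip_width: 0.0396
finger_force: 21.6
```

Request:
carry_out(
  series=[0,0,-1,0,-1,0,0,-1,0,-1,0,0,-1,0,-1,0,0,-1,0,-1,0,0,-1,0,-1],
)

```text
time_s: 18.1
position: [0.4533, -0.0842, 0.2756]
eef_rot: [-1.506, -2.752, -0.021]
ft_force: [-0.6, 0.5, -1.8]
grip_width: 0.0396
finger_force: 21.7
```

```bash
python3 - <<'E'
from plant import ctrl
from h import *
s,im,K,T=look(ctrl,"w5"); state(s); c=ctrl.read_camera("scene")["image"]; 
u,v=230,215
b=np.hstack([cv2.resize(im,(400,300)),cv2.resize(c[140:290,150:350],(400,300))]); cv2.imwrite("pics/w5c.png",b[:,:,::-1])
E
```

```text
t 18.1 pos [ 0.4533 -0.0842  0.2756] theta 122.6 tilt -1.0 j6 0.81 F [-0.6  0.5 -1.8] w 0.0396
```

View pics/w5c.png

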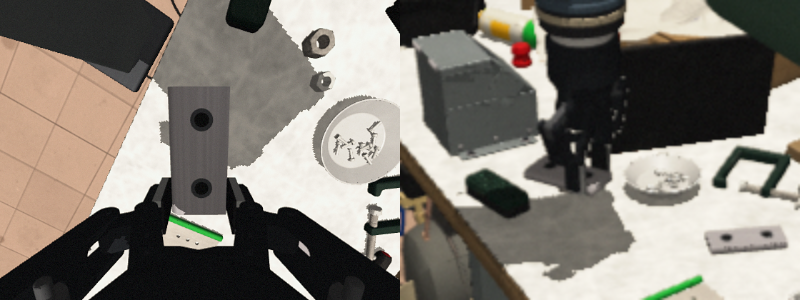

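The blade stays level in the grip, with no sag at 20 N. Plan: press the tail up on the lid's rear edge so the blade pitches nose-down in the pads, then insert it. I'll measure the safe first.

```bash
python3 - <<'E'
from plant import ctrl
from h import *
d=np.load("top0.npz");K,T=d["mtx"],d["camera_from_world"]
P=np.array([ray(K,T,(120+a/6,215+b/6),z) for a,b,z in [(122,408,.13),(405,393,.13),(405,236,.13),(125,246,.13),(265,212,.118),(205,215,.118),(325,210,.118)]]);print(P.round(4))
for i,j in((1,0),(2,3),(6,5)): e=P[j]-P[i]; print(np.linalg.norm(e).round(4),np.degrees(np.arctan2(e[1],e[0])).round(1))
s=ctrl.sense(); units(s,[.33,.29,.36],178)
# in two steps: translation with theta fixed
E
```

```text
[[0.3834 0.3582 0.13  ]
 [0.3872 0.235  0.13  ]
 [0.4558 0.2346 0.13  ]
 [0.4539 0.3571 0.13  ]
 [0.4673 0.2988 0.118 ]
 [0.4666 0.3253 0.118 ]
 [0.4677 0.2722 0.118 ]]
0.1233 91.7
0.1225 90.9
0.0531 91.2
units [19.15  4.92 -3.95] turn -13.84
```

Request:
carry_out(
  series=[1,0.3,-0.8,0,-1,1,0.3,-0.8,0,-1,1,0.3,-0.8,0,-1,1,0.3,-0.8,0,-1,1,0.3,-0.8,0,-1],
  squeeze=30,
)

```text
time_s: 18.7
position: [0.424, 0.0157, 0.3557]
eef_rot: [-1.505, -2.751, -0.021]
ft_force: [0.4, -0.3, -2.1]
grip_width: 0.0392
finger_force: 35.2
```

Request:
carry_out(
  series=[1,0.3,0,0,-1,1,0.3,0,0,-1,1,0.3,0,0,-1,1,0.3,0,0,-1,1,0.3,0,0,-1],
)

```text
time_s: 19.2
position: [0.3954, 0.1161, 0.3564]
eef_rot: [-1.505, -2.752, -0.02]
ft_force: [0.2, -0.5, -1.7]
grip_width: 0.0389
finger_force: 35.2
```

Request:
carry_out(
  series=[1,0.2,0,0,-1,1,0.2,0,0,-1,1,0.2,0,0,-1,1,0.2,0,0,-1,1,0.2,0,0,-1],
)

```text
time_s: 19.7
position: [0.3582, 0.2111, 0.3576]
eef_rot: [-1.505, -2.752, -0.02]
ft_force: [-0.4, -0.3, -3.6]
grip_width: 0.0387
finger_force: 35.2
```

Request:
carry_out(
  series=[1,0.2,0,0,-1,1,0.2,0,0,-1,1,0.2,0,0,-1,1,0.2,0,0,-1,0,0,0,-1,-1],
)

```text
time_s: 20.2
position: [0.3283, 0.2879, 0.3585]
eef_rot: [-1.405, -2.804, -0.021]
ft_force: [0.6, -0.6, -1.6]
grip_width: 0.039
finger_force: 35.2
```

Request:
carry_out(
  series=[0,0,0,-1,-1,0,0,0,-1,-1,0,0,0,-1,-1,0,0,0,-1,-1,0,0,0,-1,-1],
)

```text
time_s: 20.7
position: [0.3289, 0.2863, 0.3585]
eef_rot: [-0.897, -3.008, -0.021]
ft_force: [-0.6, 0.3, -2.5]
grip_width: 0.0388
finger_force: 35.2
```

Request:
carry_out(
  series=[0,0,0,-1,-1,0,0,0,-1,-1,0,0,0,-1,-1,0,0,0,-1,-1,0,0,0,-1,-1],
)

```text
time_s: 21.2
position: [0.3289, 0.2863, 0.3585]
eef_rot: [0.361, 3.121, 0.021]
ft_force: [-0.8, -0.4, -2.4]
grip_width: 0.039
finger_force: 35.2
```

Request:
carry_out(
  series=[0,0,0,-1,-1,0,0,0,-1,-1,0,0,0,-1,-1,0,0,0,-0.6,-1],
)

```text
time_s: 21.6
position: [0.3289, 0.2863, 0.3585]
eef_rot: [-0.033, 3.14, 0.021]
ft_force: [0.2, 0.2, -2.1]
grip_width: 0.0388
finger_force: 35.2
```

```bash
python3 - <<'E'
from plant import ctrl
from h import *
s,im,K,T=look(ctrl,"w6"); state(s); np.savez("w6.npz",im=im,K=K,T=T)
units(s,[.372,.297,.32],181)
E
```

```text
t 21.6 pos [0.3289 0.2863 0.3585] theta -178.8 tilt -1.0 j6 0.69 F [ 0.2  0.2 -2.1] w 0.0388
units [-2.16  0.46  1.94] turn 0.05
```

View pics/w6.png

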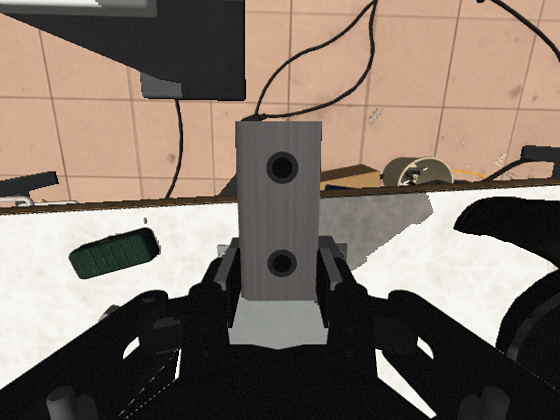

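The view shows the blade level in the pads, with the tail end (row 300) over the lid. The tail overhang is short for a pry, so I'll set the blade on the flat lid and regrip 8 mm further in.

Request:
carry_out(
  series=[-1,0.1,0,0,-1,-1,0.1,0,0,-1,-1,0.1,0,0,-1,-1,0.1,0,0,-1,-1,0.1,0,0,-1],
)

```text
time_s: 22.15
position: [0.4296, 0.2982, 0.359]
eef_rot: [-0.027, 3.14, 0.021]
ft_force: [0.6, 0.8, -2.7]
grip_width: 0.0392
finger_force: 35.2
```

Request:
carry_out(
  series=[-0.8,0,0.8,0,-1,0,0,0.8,0,-1,0,0,0.6,0,-1,0,0,0.3,0,-1,0,0,0.1,0,-1],
)

```text
time_s: 22.65
position: [0.4445, 0.2991, 0.3072]
eef_rot: [-0.029, 3.14, 0.021]
ft_force: [-0.2, -0.5, -2.3]
grip_width: 0.0388
finger_force: 35.2
```

Request:
carry_out(
  series=[0,0,0.1,0,-1,0,0,0.1,0,-1,0,0,0,0,0.1,0,0,0,0,0.2],
)

```text
time_s: 23.05
position: [0.445, 0.2993, 0.3041]
eef_rot: [-0.029, 3.138, 0.023]
ft_force: [-0.7, -0.0, -0.1]
grip_width: 0.051
finger_force: 0.0
```

Request:
carry_out(
  series=[0.4,0,0,0,0.2,0,0,0,0,-1,0,0,0,0,-1,0,0,0,0,-1],
  squeeze=20,
)

```text
time_s: 23.45
position: [0.4369, 0.2992, 0.3039]
eef_rot: [-0.029, 3.139, 0.022]
ft_force: [-1.2, -0.3, 3.5]
grip_width: 0.0395
finger_force: 20.8
```

Request:
carry_out(
  series=[0,0,-0.9,0,-1,1,0,0,0,-1,1,0,0,0,-1,1,0,0,0,-1,0.4,0,0,0,-1],
)

```text
time_s: 23.95
position: [0.3677, 0.2975, 0.3214]
eef_rot: [-0.03, 3.14, 0.022]
ft_force: [-0.5, -0.0, -2.2]
grip_width: 0.039
finger_force: 21.1
```

Request:
carry_out(
  series=[0,0,0.6,0,-1,0,0,0.4,0,-1,0,0,0.1,0,-1],
)

```text
time_s: 24.25
position: [0.3693, 0.2979, 0.2983]
eef_rot: [-0.028, 3.14, 0.021]
ft_force: [-3.6, 0.4, 6.2]
grip_width: 0.0393
finger_force: 23.6
```

Request:
carry_out(
  series=[0,0,0.15,0,-1,0,0,0.15,0,-1,0,0,0.1,0,-1],
)

```text
time_s: 24.55
position: [0.3695, 0.298, 0.2914]
eef_rot: [-0.028, 3.139, 0.022]
ft_force: [-4.1, -1.5, 7.6]
grip_width: 0.0392
finger_force: 27.3
```

Request:
carry_out(
  series=[0,0,0.1,0,-1,0,0,0.1,0,-1,0,0,-1,0,-1,0,0,-1,0,-1,0,0,-1,0,-1],
)

```text
time_s: 25.05
position: [0.3694, 0.2971, 0.3478]
eef_rot: [-0.028, 3.14, 0.021]
ft_force: [0.1, 0.2, -2.5]
grip_width: 0.0395
finger_force: 28.7
```

```bash
python3 - <<'E'
from plant import ctrl
from h import *
s,im,K,T=look(ctrl,"w7"); state(s); np.savez("w7.npz",im=im,K=K,T=T); cv2.imwrite("pics/w7c.png",im[90:330,130:430,::-1])
C=np.linalg.inv(T); 
# blade at pitch p: front length 67 from axis toward tool +x; top surface
m=R.from_rotvec(s["eef_rot"]).as_matrix()
for p in(30,40,45,50,60):
    c,sn=np.cos(np.radians(p)),np.sin(np.radians(p)); q=lambda l,h,w:s["position"]+m@np.array([l*c+h*sn,w,.169+l*sn-h*c])
    print(p,[proj(K,T,q(l,.005,w)).round(0) for l,w in((.067,-.02),(.067,.02),(-.023,-.02),(-.023,.02))])
E
```

```text
t 25.05 pos [0.3694 0.2971 0.3478] theta -179.0 tilt -1.0 j6 0.66 F [ 0.1  0.2 -2.5] w 0.0395
30 [array([243., 144.]), array([314., 144.]), array([238., 312.]), array([319., 312.])]
40 [array([245., 153.]), array([312., 153.]), array([237., 310.]), array([320., 310.])]
45 [array([246., 158.]), array([311., 158.]), array([236., 308.]), array([321., 308.])]
50 [array([247., 164.]), array([310., 164.]), array([236., 306.]), array([321., 306.])]
60 [array([249., 176.]), array([308., 176.]), array([235., 301.]), array([322., 301.])]
```

View pics/w7c.png

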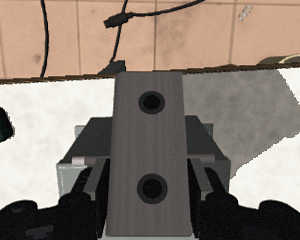

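The crop shows the blade nose at row 162 of the full frame and about 64 px wide, which matches a pitch of about 45–48°. Next I'll move to the front side and look at the slot.

Request:
carry_out(
  series=[0,0,-1,0,-1,-1,0,-1,0,-1,-1,0,-0.6,0,-1,-1,0,0,0,-1,-1,0,0,0,-1],
  squeeze=80,
)

```text
time_s: 25.6
position: [0.4502, 0.2979, 0.3993]
eef_rot: [-0.028, 3.139, 0.022]
ft_force: [-1.1, 0.3, -2.8]
grip_width: 0.0382
finger_force: 83.3
```

Request:
carry_out(
  series=[-1,0,0,0,-1,-1,0,0,0,-1,-1,0,0,0,-1,-1,0,0,0,-1,-1,0,0,0,-1],
)

```text
time_s: 26.1
position: [0.5501, 0.2996, 0.3988]
eef_rot: [-0.028, 3.14, 0.021]
ft_force: [-0.3, -0.0, -1.5]
grip_width: 0.0381
finger_force: 83.3
```

```bash
python3 - <<'E'
from plant import ctrl
from h import *
s,im,K,T=look(ctrl,"w8"); state(s); np.savez("w8.npz",im=im,K=K,T=T); cv2.imwrite("pics/w8c.png",im[:,:,::-1])
print(proj(K,T,[.467,.2975,.118]),[proj(K,T,[.467,.2975+d,.118]).round(1) for d in(-.022,.022)])
g=cv2.cvtColor(im,6); u,v=proj(K,T,[.467,.2975,.118]).astype(int)
for r in range(v-16,v+17,4): print(r, g[r,u-60:u+61:5] if 0<=r<420 else 0)
E
```

```text
t 26.1 pos [0.5501 0.2996 0.3988] theta -179.0 tilt -1.0 j6 0.48 F [-0.3 -0.  -1.5] w 0.0381
[272.9551056  109.32525902] [array([246. , 108.8]), array([299.8, 109.8])]
93 [77 64 59 56 61 56 60 53 57 54 54 54 53 53 53 58 55 47 51 49 47 49 51 49
 48]
97 [99 52 48 49 44 47 46 47 50 53 52 51 53 52 49 55 51 50 48 50 47 46 52 49
 50]
101 [102 102  49  49  46  49  31  29  26  30  28  27  30  26  24  25  29  25
  27  27  49  48  51  55  50]
105 [119 110  66  53  50  53  31  31  29  21  26  30  30  27  23  29  30  27
  34  27  49  50  51  51  49]
109 [106 106 109  44  55  52  33  25  26  35  25  24  24  29  26  20  25  29
  36  29  50  54  47  54  54]
113 [104 102 100 104  54  51  40  28  28  25  29  28  24  30  29  29  29  29
  28  21  53  53  51  49  52]
117 [127 124 123 153 148  62  61  29  45  50  45  42  45  38  42  42  42  38
  36  33  52  49  50  50  47]
121 [108 107 107 104 107  54  52  25  30  24  17  27  25  19  26  27  29  28
  27  34  46  51  48  46  51]
125 [105 109 111 105 105 104  45  50  53  51  48  54  54  49  45  53  49  52
  52  46  48  49  49  50  47]
```

```bash
python3 - <<'E'
from plant import ctrl
from h import *
d=np.load("w8.npz");im,K,T=d["im"],d["K"],d["T"];g=cv2.GaussianBlur(cv2.cvtColor(im,6),(3,3),0)
m=np.zeros_like(g); m[92:130,225:325]=(g[92:130,225:325]<40); m=cv2.morphologyEx(m,cv2.MORPH_CLOSE,np.ones((9,9)))
cs,_=cv2.findContours(m,0,1); c=max(cs,key=cv2.contourArea); b=cv2.minAreaRect(c); print(b,cv2.boundingRect(c)); print("slot",ray(K,T,b[0],.1191))
P=cv2.boxPoints(b); print([ray(K,T,p,.119).round(4) for p in P])
# blade front edge and sides
s=ctrl.sense();mm=R.from_rotvec(s["eef_rot"]).as_matrix(); p=np.radians(46);cc,sn=np.cos(p),np.sin(p)
for l in(.067,.03): print(l,[proj(K,T,s["position"]+mm@np.array([l*cc+.005*sn,w,.169+l*sn-.005*cc])).round(1) for w in(-.02,.02)])
for r in (172,200,230): print(r,[int(x) for x in g[r,225:340:3]])
print(s["position"])
E
```

```text
((275.2580261230469, 110.04707336425781), (23.775102615356445, 68.05623626708984), 88.45184326171875) (241, 98, 69, 25)
slot [0.46758161 0.29938535 0.1191    ]
[array([0.4597, 0.2716, 0.119 ]), array([0.4573, 0.3264, 0.119 ]), array([0.4756, 0.3278, 0.119 ]), array([0.478 , 0.2718, 0.119 ])]
0.067 [array([246.3, 162.9]), array([309.6, 162.9])]
0.03 [array([242.7, 214. ]), array([313.1, 214. ])]
172 [235, 234, 236, 238, 238, 239, 234, 72, 77, 83, 82, 82, 82, 85, 84, 84, 82, 85, 86, 85, 82, 85, 82, 84, 85, 84, 83, 81, 81, 101, 116, 116, 118, 116, 116, 118, 118, 123, 123]
200 [233, 231, 232, 231, 231, 231, 136, 73, 82, 83, 84, 82, 85, 85, 83, 74, 36, 32, 31, 31, 34, 31, 50, 83, 85, 85, 83, 81, 78, 82, 121, 130, 135, 130, 128, 127, 123, 118, 124]
230 [234, 235, 235, 235, 234, 216, 70, 79, 83, 83, 85, 81, 84, 84, 81, 83, 83, 84, 88, 85, 80, 83, 83, 83, 84, 83, 82, 79, 80, 80, 113, 236, 235, 235, 235, 234, 233, 233, 232]
[0.55225966 0.29932799 0.39820426]
```

Request:
carry_out(
  series=[0.4,0,0.9,0,-1,0.5,0,0.9,0,-1,0.5,0,0.9,0,-1,0.3,0,0.3,0,-1,0,0,0,0,-1],
)

```text
time_s: 26.65
position: [0.5145, 0.2999, 0.339]
eef_rot: [-0.029, 3.141, 0.021]
ft_force: [0.2, -1.0, -2.0]
grip_width: 0.0381
finger_force: 83.2
```

Request:
carry_out(
  series=[0.3,0,0.3,0,-1,0.2,0,0.2,0,-1,0.2,0,0.2,0,-1,0,0,0,0,-1],
)

```text
time_s: 27.05
position: [0.5053, 0.3009, 0.3312]
eef_rot: [-0.026, 3.121, 0.029]
ft_force: [31.7, -0.3, 24.1]
grip_width: 0.0382
finger_force: 85.3
```

```bash
python3 - <<'E'
from plant import ctrl
from h import *
s=ctrl.sense(); state(s); p=s["position"]; print("wrist torque",s["wrist_torque"].round(2)); print("along",((p[0]-.4676)+(p[2]-.287))/2**.5,"across(+up the slope is -x+z)",(-(p[0]-.4676)+(p[2]-.287))/2**.5)
E
```

```text
t 27.05 pos [0.5053 0.3009 0.3312] theta -179.0 tilt -1.0 j6 0.52 F [31.7 -0.3 24.1] w 0.0382
wrist torque [-0.31 -6.73  0.11]
along 0.0579170986701609 across(+up the slope is -x+z) 0.0046483780229287655
```

Blocked just inside the mouth, about 4 mm too high on the slope and 2 mm off in y. I'll back off and correct.

Request:
carry_out(
  series=[-0.5,-0.1,-0.5,0,-1,-0.2,0,-0.2,0,-1,0,0,0,0,-1],
)

```text
time_s: 27.35
position: [0.5154, 0.2981, 0.3403]
eef_rot: [-0.028, 3.138, 0.023]
ft_force: [-0.6, -0.8, -2.9]
grip_width: 0.038
finger_force: 82.4
```

```bash
python3 - <<'E'
from plant import ctrl
from h import *
s,im,K,T=look(ctrl); state(s); np.savez("w9.npz",im=im,K=K,T=T); p=s["position"]; print("along",((p[0]-.4676)+(p[2]-.287))/2**.5,"across",(-(p[0]-.4676)+(p[2]-.287))/2**.5)
g=cv2.GaussianBlur(cv2.cvtColor(im,6),(3,3),0)
for c in(260,300): print(c,[int(x) for x in g[100:200:3,c]])
for r in(172,185,200): print(r,[int(x) for x in g[r,225:340:3]])
cv2.imwrite("pics/w9.png",cv2.resize(im[60:320,150:410],(600,600),interpolation=3)[:,:,::-1])
E
```

```text
t 27.35 pos [0.5154 0.2981 0.3403] theta -179.0 tilt -1.0 j6 0.5 F [-0.6 -0.8 -2.9] w 0.038
along 0.07142893682409374 across 0.0038966574650699808
260 [65, 65, 67, 65, 66, 67, 67, 66, 67, 66, 64, 63, 65, 65, 57, 52, 48, 32, 24, 29, 28, 43, 83, 82, 84, 83, 84, 84, 83, 83, 83, 85, 84, 84]
300 [67, 65, 65, 66, 66, 67, 67, 66, 65, 64, 64, 65, 67, 64, 57, 50, 45, 30, 26, 26, 29, 52, 83, 83, 83, 83, 84, 83, 85, 84, 85, 84, 85, 84]
172 [105, 105, 104, 105, 85, 54, 49, 71, 80, 82, 82, 81, 83, 84, 81, 84, 83, 84, 87, 83, 84, 85, 83, 85, 84, 83, 81, 80, 84, 37, 38, 48, 49, 49, 50, 50, 50, 48, 49]
185 [106, 105, 105, 105, 104, 104, 76, 73, 81, 82, 84, 83, 84, 86, 82, 79, 45, 35, 35, 34, 35, 53, 81, 85, 84, 84, 81, 80, 82, 61, 48, 48, 49, 49, 49, 50, 49, 50, 49]
200 [104, 105, 104, 103, 103, 104, 68, 77, 83, 82, 84, 82, 85, 85, 82, 37, 34, 17, 14, 12, 20, 34, 39, 84, 84, 84, 80, 79, 80, 78, 47, 50, 50, 47, 46, 50, 48, 48, 49]
```

View pics/w9.png

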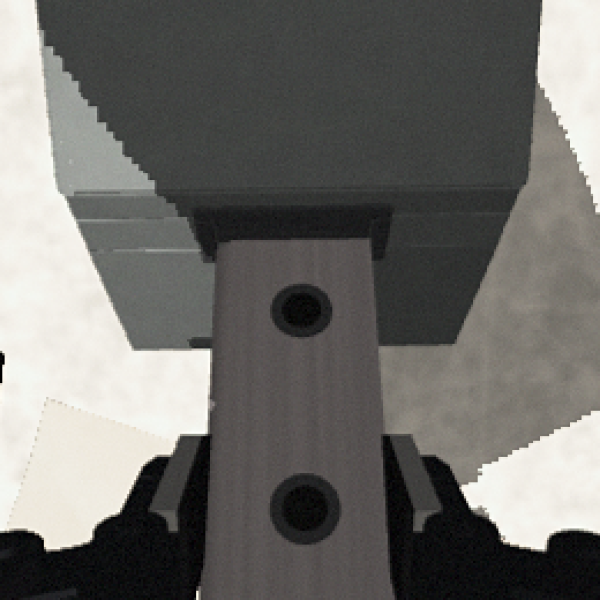

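The picture shows the rim from x=193 to 390 (centre 291) and the blade nose from 215 to 372 (centre 293), so y is right. Rim top is at full-frame row 150 and nose top edge at row 163. I'll check the slope offset and pitch from these.

```bash
python3 - <<'E'
from h import *
d=np.load("w9.npz");K,T=d["K"],d["T"]
a=2**-.5
for acr,nrm in((12,1.5),(7,1.5),(0,0),(-7,1.5)): print("slot across",acr,proj(K,T,[.4676-acr*a/1e3+nrm*a/1e3,.298,.118+(acr+nrm)*a/1e3]).round(1))
print("lid edge",proj(K,T,[.4556,.298,.13]), "seen row",60+187/2.31)
P=np.array([.5154,.2981,.3403])
for p in(40,44,48,52,56):
  for Lf in(.064,.067):
    c,sn=np.cos(np.radians(p)),np.sin(np.radians(p)); q=lambda w:P+np.array([-(Lf*c+.005*sn),w,-(.169+Lf*sn-.005*c)])
    u=[proj(K,T,q(w)) for w in(-.02,.02)]
    t=q(0); mid=t+np.array([.005*sn,0,-.005*c])  # mid-thickness of the nose
    print(p,Lf,"row",u[0][1].round(1),"width",abs(u[0][0]-u[1][0]).round(1),"nose mid across mm",(1e3*a*(-(mid[0]-.4676)+(mid[2]-.118))).round(1),"normal",(1e3*a*((mid[0]-.4676)+(mid[2]-.118))).round(1))
E
```

```text
slot across 12 [274.9 150.4]
slot across 7 [274.8 155.6]
slot across 0 [274.7 160.7]
slot across -7 [274.5 169. ]
lid edge [275.01900504 142.98036534] seen row 140.95238095238096
40 0.064 row 155.7 width 66.7 nose mid across mm 9.5 normal 7.7
40 0.067 row 151.6 width 66.3 nose mid across mm 9.7 normal 4.7
44 0.064 row 159.7 width 65.2 nose mid across mm 5.0 normal 7.5
44 0.067 row 155.8 width 64.7 nose mid across mm 5.1 normal 4.5
48 0.064 row 163.9 width 63.7 nose mid across mm 0.5 normal 7.6
48 0.067 row 160.3 width 63.2 nose mid across mm 0.4 normal 4.6
52 0.064 row 168.3 width 62.4 nose mid across mm -3.9 normal 8.0
52 0.067 row 164.9 width 61.8 nose mid across mm -4.3 normal 5.0
56 0.064 row 172.9 width 61.1 nose mid across mm -8.3 normal 8.7
56 0.067 row 169.8 width 60.5 nose mid across mm -8.9 normal 5.7
```

```bash
python3 - <<'E'
from h import *
from scipy.optimize import least_squares
d=np.load("w9.npz");K=d["K"]; T=d["T"]; from plant import ctrl
s=ctrl.sense(); M=np.eye(4); M[:3,:3]=R.from_rotvec(s["eef_rot"]).as_matrix(); M[:3,3]=s["position"]; Tt=T@M  # cam from tool
def pt(p,c,h,l,w,top=.005):
    cc,sn=np.cos(p),np.sin(p); L=c+l; return proj(K,Tt,[L*cc+top*sn,w,h+L*sn-top*cc])
def res(x,front,h1,h2,wf,flat):
    p,c,h=x
    return [pt(p,c,h,.045,0)[1]-front,pt(p,c,h,.0241,0)[1]-h1,pt(p,c,h,-.0241,0)[1]-h2,(pt(p,c,h,.045,.02)[0]-pt(p,c,h,.045,-.02)[0]-wf)*.5]
for n,o in {"w6":(122,168,263.5,83,1),"w7":(162,192,279,65,0),"w9":(163,194.2,279.9,67,0)}.items():
    r=least_squares(res,[.5,.03,.169],args=o,x_scale=[.1,.01,.01]); print(n,np.degrees(r.x[0]).round(1),r.x[1:].round(4),r.fun.round(1))
E
```

```text
w6 8.1 [0.0261 0.1679] [ 0.7 -0.7 -0.   0.7]
w7 41.0 [0.0159 0.1672] [-0.2  0.7 -0.4  1.1]
w9 40.0 [0.014  0.1698] [ 0. -0.  0. -0.]
```

The fit shows the real pitch is about 40° and the free length about 59 mm, so the nose was about 7 mm too high on the slope. I'll shift down the slope and advance again.

Request:
carry_out(
  series=[-0.27,0,0.27,0,-1,0.2,0,0.2,0,-1,0.2,0,0.2,0,-1,0,0,0,0,-1],
)

```text
time_s: 27.8
position: [0.5114, 0.2981, 0.3255]
eef_rot: [-0.029, 3.141, 0.021]
ft_force: [-0.7, 0.5, -2.5]
grip_width: 0.038
finger_force: 82.3
```

Request:
carry_out(
  series=[0.1,0,0.1,0,-1,0.1,0,0.1,0,-1,0,0,0,0,-1],
)

```text
time_s: 28.1
position: [0.5084, 0.2982, 0.3227]
eef_rot: [-0.029, 3.138, 0.022]
ft_force: [2.6, 0.5, 0.6]
grip_width: 0.0381
finger_force: 82.5
```

Request:
carry_out(
  series=[0.2,0,0.2,0,-1,0.2,0,0.2,0,-1,0,0,0,0,-1],
)

```text
time_s: 28.4
position: [0.5002, 0.2981, 0.3142]
eef_rot: [-0.029, 3.139, 0.022]
ft_force: [3.5, -0.5, -4.8]
grip_width: 0.0374
finger_force: 82.4
```

Request:
carry_out(
  series=[0.3,0,0.3,0,-1,0.2,0,0.2,0,-1,0,0,0,0,-1],
)

```text
time_s: 28.7
position: [0.4897, 0.298, 0.3038]
eef_rot: [-0.029, 3.14, 0.021]
ft_force: [1.6, 0.9, -5.1]
grip_width: 0.038
finger_force: 82.3
```

Request:
carry_out(
  series=[0.2,0,0.2,0,-1,0.1,0,0.1,0,-1,0,0,0,0,-1],
)

```text
time_s: 29.0
position: [0.484, 0.298, 0.2981]
eef_rot: [-0.029, 3.14, 0.022]
ft_force: [2.3, 0.1, -4.8]
grip_width: 0.0383
finger_force: 82.2
```

Request:
carry_out(
  series=[0.15,0,0.15,0,-1,0,0,0,0,-1,0,0,0,0,0.3,0,0,0,0,0.4,0,0,0,0,0.4],
)

```text
time_s: 29.5
position: [0.4815, 0.2981, 0.2957]
eef_rot: [-0.029, 3.139, 0.022]
ft_force: [0.5, 0.4, -1.0]
grip_width: 0.0596
finger_force: 0.0
```

Request:
carry_out(
  series=[0,0,-1,0,0.4,0,0,-1,0,0.4,0,0,-1,0,0.4,0,0,-0.5,0,-1,0,0,0,0,-1],
)

```text
time_s: 30.0
position: [0.4815, 0.2972, 0.3665]
eef_rot: [-0.029, 3.137, 0.024]
ft_force: [-0.7, 0.6, -0.2]
grip_width: 0.0316
finger_force: 0.0
```

```bash
python3 - <<'E'
from plant import ctrl
from h import *
s,im,K,T=look(ctrl,"w10"); state(s); np.savez("w10.npz",im=im,K=K,T=T)
g=cv2.GaussianBlur(cv2.cvtColor(im,6),(3,3),0)
print("slot px",proj(K,T,[.4676,.298,.118]).round(0)); 
for a in(40,75,90): 
  c,sn=np.cos(np.radians(a)),np.sin(np.radians(a)); print(a,proj(K,T,[.4676+.047*c,.298,.118+.047*sn]).round(0))
for c in(265,278,290): print(c,[int(x) for x in g[90:330:6,c]])
np.savez("sc.npz",im=ctrl.read_camera("scene")["image"])
E
```

```text
t 30.0 pos [0.4815 0.2972 0.3665] theta -179.0 tilt -1.0 j6 0.53 F [-0.7  0.6 -0.2] w 0.0316
slot px [275. 200.]
40 [274. 260.]
75 [275. 237.]
90 [275. 219.]
265 [67, 66, 66, 67, 68, 66, 66, 66, 66, 67, 67, 66, 66, 66, 67, 65, 64, 47, 61, 69, 68, 71, 61, 55, 99, 237, 239, 240, 238, 239, 240, 243, 240, 225, 228, 229, 230, 231, 232, 233]
278 [66, 66, 67, 66, 68, 65, 67, 67, 68, 66, 64, 65, 67, 68, 65, 65, 65, 44, 48, 8, 70, 69, 62, 54, 104, 234, 236, 239, 240, 240, 239, 234, 239, 226, 229, 229, 229, 231, 232, 232]
290 [68, 66, 66, 66, 67, 66, 68, 66, 65, 67, 65, 63, 65, 65, 67, 66, 64, 42, 67, 55, 68, 67, 61, 56, 55, 236, 240, 239, 242, 240, 238, 240, 237, 235, 230, 231, 232, 233, 234, 220]
```

The blade hangs steep in the slot, as expected. I'll press its tail with the shut fingertips.

Request:
carry_out(
  series=[0.3,0,0.5,0,-1,0,0,0.6,0,-1,0,0,0.4,0,-1,0,0,0.3,0,-1,0,0,0.3,0,-1],
)

```text
time_s: 30.6
position: [0.4754, 0.2975, 0.3226]
eef_rot: [-0.029, 3.139, 0.022]
ft_force: [0.0, -0.3, 1.9]
grip_width: 0.0001
finger_force: 1.3
```

Request:
carry_out(
  series=[0,0,0.3,0,-1,0,0,0.3,0,-1,0,0,0.3,0,-1],
)

```text
time_s: 30.9
position: [0.4754, 0.2978, 0.305]
eef_rot: [-0.029, 3.139, 0.022]
ft_force: [0.5, 0.1, 0.6]
grip_width: -0.0001
finger_force: 0.1
```

Request:
carry_out(
  series=[0,0,0.3,0,-1,0,0,0.2,0,-1,0,0,0.2,0,-1,0,0,0.1,0,-1,0,0,0,0,-1],
)

```text
time_s: 31.4
position: [0.4753, 0.298, 0.2892]
eef_rot: [-0.029, 3.139, 0.022]
ft_force: [0.5, -0.6, -0.6]
grip_width: 0.0001
finger_force: 0.0
```

```bash
python3 - <<'E'
from plant import ctrl
from h import *
s=ctrl.sense(); state(s)
E
```

```text
t 31.4 pos [0.4753 0.298  0.2892] theta -179.0 tilt -1.0 j6 0.54 F [ 0.5 -0.6 -0.6] w 0.0001
```

Request:
carry_out(
  series=[0,0,0.1,0,-1,0,0,0.1,0,-1,0,0,-1,0,-1,0,0,-1,0,-1,0,0,-1,0,-1],
)

```text
time_s: 31.9
position: [0.4752, 0.2972, 0.3462]
eef_rot: [-0.029, 3.139, 0.022]
ft_force: [0.8, 0.7, -1.1]
grip_width: -0.0002
finger_force: 0.0
```

```bash
python3 - <<'E'
from plant import ctrl
from h import *
s,im,K,T=look(ctrl,"w11"); state(s); np.savez("w11.npz",im=im,K=K,T=T)
g=cv2.GaussianBlur(cv2.cvtColor(im,6),(3,3),0)
print("slot px",[proj(K,T,[.4676-a*.7071e-3,.298,.118+a*.7071e-3]).round(0) for a in(-7,0,7)]); 
r0=int(proj(K,T,[.4676,.298,.118])[1])
for c in(240,265,278,290): print(c,[int(x) for x in g[r0-30:r0+80:4,c]])
d=np.load("top0.npz"); t=ctrl.read_camera("scene")["image"]; np.savez("sc2.npz",im=t)
a=np.load("sc.npz")["im"]; df=cv2.absdiff(a,t).max(2)>40; print("scene diff near",[ (int(x)) for x in df[150:215,170:240].sum(1)[::5]])
E
```

```text
t 31.9 pos [0.4752 0.2972 0.3462] theta -179.0 tilt -1.0 j6 0.54 F [ 0.8  0.7 -1.1] w -0.0002
slot px [array([275., 221.]), array([275., 217.]), array([275., 212.])]
240 [65, 127, 141, 152, 151, 114, 73, 57, 34, 40, 50, 53, 52, 60, 102, 104, 107, 239, 239, 236, 239, 241, 242, 242, 241, 229, 111, 12]
265 [67, 67, 64, 64, 64, 53, 36, 29, 38, 45, 43, 50, 52, 85, 102, 97, 76, 98, 61, 62, 63, 62, 63, 64, 13, 13, 14, 15]
278 [66, 66, 66, 66, 66, 51, 35, 26, 47, 38, 45, 52, 50, 51, 60, 90, 8, 12, 8, 9, 10, 11, 10, 12, 15, 16, 17, 17]
290 [66, 68, 66, 66, 65, 50, 33, 30, 50, 35, 44, 50, 50, 48, 50, 51, 69, 76, 62, 62, 64, 62, 61, 66, 12, 11, 13, 12]
scene diff near [4, 5, 9, 2, 0, 0, 0, 2, 0, 0, 0, 0, 0]
```

Blade_b is gone from the slot and the flap is back. Next, blade_a.

Request:
carry_out(
  series=[0,0,-0.8,0,0,-0.2,-1,0,0,0,-0.2,-1,0,0,0.5,-0.2,-1,0,0,1,-0.2,-1,0,0,1],
)

```text
time_s: 32.5
position: [0.4928, 0.2165, 0.3597]
eef_rot: [-0.029, 3.139, 0.022]
ft_force: [0.5, 0.6, -0.8]
grip_width: 0.0723
finger_force: 0.0
```

Request:
carry_out(
  series=[-0.2,-1,0,0,1,-0.2,-1,0,0,1,-0.2,-1,0,0,1,-0.2,-1,0,0,1,-0.2,-1,0,0,1],
)

```text
time_s: 33.0
position: [0.5146, 0.1169, 0.3584]
eef_rot: [-0.029, 3.139, 0.022]
ft_force: [0.5, -0.8, -0.5]
grip_width: 0.0854
finger_force: 0.0
```

Request:
carry_out(
  series=[-0.2,-1,0,0,1,-0.2,-1,0,0,1,-0.2,-1,0,0,1,-0.2,-1,0,0,1,-0.2,-1,0,0,1],
)

```text
time_s: 33.5
position: [0.5364, 0.0172, 0.357]
eef_rot: [-0.029, 3.139, 0.022]
ft_force: [0.3, -0.3, 0.2]
grip_width: 0.0852
finger_force: 0.0
```

Request:
carry_out(
  series=[-0.2,-1,0.5,0,1,-0.2,-1,0.5,0,1,-0.2,-1,0.5,0,1,-0.2,-1,0.5,0,1,-0.2,-1,0.5,0,1],
)

```text
time_s: 34.0
position: [0.5583, -0.0816, 0.3052]
eef_rot: [-0.029, 3.139, 0.022]
ft_force: [0.1, -0.4, -0.4]
grip_width: 0.0856
finger_force: 0.0
```

Request:
carry_out(
  series=[0,0,0.3,1,1,0,0,0.3,1,1,0,0,0.3,1,1,0,0,0.3,1,1,0,0,0.3,1,1],
)

```text
time_s: 34.5
position: [0.5582, -0.0804, 0.2754]
eef_rot: [-0.522, -3.097, -0.022]
ft_force: [0.2, 0.3, 0.4]
grip_width: 0.0853
finger_force: 0.0
```

```bash
python3 - <<'E'
from plant import ctrl
from h import *
s,im,K,T=look(ctrl,"w12"); state(s); np.savez("w12.npz",im=im,K=K,T=T)
d=np.load("top0.npz"); c=ray(d["mtx"],d["camera_from_world"],(316,191),.01); print(c)
u,v=proj(K,T,c); print(u,v); g=cv2.GaussianBlur(cv2.cvtColor(im,6),(3,3),0)
y0,x0=max(0,int(v-75)),max(0,int(u-75)); r=g[y0:y0+150,x0:x0+150]
m=(r<60).astype(np.uint8); cs,_=cv2.findContours(m,0,1)
for q in cs:
    a=cv2.contourArea(q)
    if a>40: (cx,cy),wh,_=cv2.minAreaRect(q); print("dark",round(cx+x0,1),round(cy+y0,1),np.round(wh,0),a, ray(K,T,(cx+x0,cy+y0),.01).round(4))
print(np.histogram(r,bins=range(0,260,20))[0])
E
```

```text
t 34.5 pos [ 0.5582 -0.0804  0.2754] theta 160.9 tilt -1.0 j6 0.19 F [0.2 0.3 0.4] w 0.0853
[ 0.63196498 -0.12515784  0.01      ]
254.47049456658945 300.9887794201702
dark 253.5 354.5 [149.  39.] 3814.5 [ 0.6879 -0.147   0.01  ]
dark 253.5 324.5 [ 9. 11.] 80.0 [ 0.6555 -0.1349  0.01  ]
dark 252.5 279.0 [10. 11.] 90.5 [ 0.6101 -0.1189  0.01  ]
dark 185.5 290.0 [13. 62.] 571.0 [ 0.6001 -0.1803  0.01  ]
[4467  243  178  189  164 1593  362  371 2730  295 3824 8084]
```

Request:
carry_out(
  series=[-1,-0.2,0,0,0.4,-1,-0.2,0,0,0.3,-1,-0.2,0,0,0.3,-1,-0.2,0.2,0,0.3,-1,-0.2,0.5,0,0.3],
)

```text
time_s: 35.05
position: [0.6474, -0.1321, 0.262]
eef_rot: [0.515, 3.098, 0.022]
ft_force: [0.0, -1.2, 0.8]
grip_width: 0.0555
finger_force: 0.0
```

Request:
carry_out(
  series=[-0.4,0,0.8,0,0.3,0,0,0.9,0,0.3,0,0,0.9,0,0.3,0,0,0.9,0,0.2,0,0,0.8,0,0.2],
)

```text
time_s: 35.55
position: [0.6535, -0.1325, 0.1738]
eef_rot: [-0.515, -3.097, -0.023]
ft_force: [-0.2, 0.2, -0.5]
grip_width: 0.051
finger_force: 0.0
```

```bash
python3 - <<'E'
from plant import ctrl
from h import *
s=ctrl.sense(); state(s); units(s,[.6535,-.1342,.1735],160.6)
E
```

```text
t 35.55 pos [ 0.6535 -0.1325  0.1738] theta 161.1 tilt -1.0 j6 0.13 F [-0.2  0.2 -0.5] w 0.051
units [-0.03 -0.08  0.01] turn 0.13
```

Request:
carry_out(
  series=[0,0,0,0,-1,0,0,0,0,-1,0,0,0,0,-1],
  squeeze=20,
)

```text
time_s: 35.85
position: [0.6543, -0.1328, 0.1763]
eef_rot: [0.517, 3.098, 0.023]
ft_force: [-0.2, 0.7, -2.4]
grip_width: 0.0395
finger_force: 24.6
```

Request:
carry_out(
  series=[0,0,-1,0,-1,0,0,-1,0,-1,0,0,-1,0,-1,0,0,-1,-1,-1,0,0,-1,-1,-1],
)

```text
time_s: 36.35
position: [0.654, -0.1343, 0.2774]
eef_rot: [0.295, 3.126, 0.022]
ft_force: [-0.4, -0.9, -2.4]
grip_width: 0.0395
finger_force: 24.5
```

Request:
carry_out(
  series=[0,0,-1,-1,-1,0,0,-1,-1,-1,0,0,-1,-1,-1,0,0,-1,0,-1,0.6,1,0,0,-1],
)

```text
time_s: 36.85
position: [0.6424, -0.1171, 0.3592]
eef_rot: [-0.026, 3.134, 0.02]
ft_force: [1.5, -0.0, -2.1]
grip_width: 0.0393
finger_force: 24.5
```

Request:
carry_out(
  series=[0.6,1,0,0,-1,0.6,1,0,0,-1,0.6,1,0,0,-1,0.6,1,0,0,-1,0.6,1,0,0,-1],
)

```text
time_s: 37.35
position: [0.579, -0.016, 0.358]
eef_rot: [-0.029, 3.138, 0.022]
ft_force: [0.2, -0.6, -2.3]
grip_width: 0.0392
finger_force: 24.5
```

Request:
carry_out(
  series=[0.6,1,0,0,-1,0.6,1,0,0,-1,0.6,1,0,0,-1,0.6,1,0,0,-1,0.6,1,0,0,-1],
)

```text
time_s: 37.85
position: [0.5172, 0.0828, 0.3593]
eef_rot: [-0.029, 3.138, 0.023]
ft_force: [0.3, -0.4, -2.7]
grip_width: 0.0393
finger_force: 24.5
```

Request:
carry_out(
  series=[0.6,1,0,0,-1,0.6,1,0,0,-1,0.6,1,0,0,-1,0.6,1,0,0,-1,0.6,1,0,0,-1],
)

```text
time_s: 38.35
position: [0.4553, 0.1817, 0.3605]
eef_rot: [-0.029, 3.138, 0.023]
ft_force: [0.2, 0.6, -1.7]
grip_width: 0.0392
finger_force: 24.5
```

Request:
carry_out(
  series=[0.7,1,0,0,-1,0.7,1,0,0,-1,0.7,1,0,0,-1,0.7,1,0,0,-1,0.7,1,0,0,-1],
)

```text
time_s: 38.85
position: [0.3834, 0.2803, 0.3617]
eef_rot: [-0.029, 3.138, 0.023]
ft_force: [0.4, -0.5, -2.4]
grip_width: 0.0391
finger_force: 24.5
```

```bash
python3 - <<'E'
from plant import ctrl
from h import *
s,im,K,T=look(ctrl,"w13"); state(s); np.savez("w13.npz",im=im,K=K,T=T); units(s,[.3695,.2978,.324],181)
g=cv2.GaussianBlur(cv2.cvtColor(im,6),(3,3),0)
m=(g[100:330,255:305]<45).astype(np.uint8)
for q in cv2.findContours(m,0,1)[0]:
    if cv2.contourArea(q)>150: print(cv2.minAreaRect(q)[0],cv2.boundingRect(q))
print([int(x) for x in g[90:170:3,262]],[int(x) for x in g[150,220:340:3]])
E
```

```text
t 38.85 pos [0.3834 0.2803 0.3617] theta -178.9 tilt -1.0 j6 0.61 F [ 0.4 -0.5 -2.4] w 0.0391
units [0.69 0.86 1.9 ] turn 0.01
(19.0, 176.50001525878906) (5, 164, 29, 26)
(17.5, 83.0) (3, 68, 30, 31)
[168, 164, 163, 54, 33, 72, 148, 167, 166, 165, 165, 164, 165, 170, 172, 156, 87, 89, 88, 89, 88, 88, 89, 89, 88, 89, 89] [174, 173, 174, 153, 99, 87, 88, 88, 86, 86, 87, 88, 89, 88, 88, 86, 86, 89, 90, 88, 85, 87, 86, 86, 90, 88, 85, 87, 87, 84, 85, 82, 74, 64, 78, 97, 101, 103, 114, 109]
```

Request:
carry_out(
  series=[0.4,0.5,0.5,0,-1,0.3,0.4,0.9,0,-1,0,0,0.9,0,-1,0,0,0.5,0,-1,0,0,0.2,0,-1],
)

```text
time_s: 39.4
position: [0.3698, 0.298, 0.3005]
eef_rot: [-0.028, 3.14, 0.021]
ft_force: [-2.3, -0.8, 4.9]
grip_width: 0.0394
finger_force: 25.7
```

Request:
carry_out(
  series=[0,0,0.2,0,-1,0,0,0.2,0,-1,0,0,0.2,0,-1,0,0,0.2,0,-1,0,0,0,0,-1],
)

```text
time_s: 39.9
position: [0.37, 0.2984, 0.2857]
eef_rot: [-0.028, 3.139, 0.024]
ft_force: [-5.9, 1.0, 2.0]
grip_width: 0.0391
finger_force: 34.6
```

```bash
cat > fit.py <<'E'
from plant import ctrl
from h import *
from scipy.optimize import least_squares
s,im,K,T=look(ctrl); state(s)
g=cv2.GaussianBlur(cv2.cvtColor(im,6),(3,3),0)
hs=sorted([cv2.minAreaRect(q)[0][1]+100 for q in cv2.findContours((g[100:330,255:310]<45).astype(np.uint8),0,1)[0] if 150<cv2.contourArea(q)<1500])
col=np.median(g[90:200,262:272].astype(int),axis=1); print("holes",hs,"col",col[::3].astype(int))
M=np.eye(4); M[:3,:3]=R.from_rotvec(s["eef_rot"]).as_matrix(); M[:3,3]=s["position"]; Tt=T@M
def pt(p,c,h,l,w,top=.005):
    cc,sn=np.cos(p),np.sin(p); L=c+l; return proj(K,Tt,[L*cc+top*sn,w,h+L*sn-top*cc])
if len(hs)>=2:
    h1,h2=hs[0],hs[1]
    for h in(.167,.169,.171):
        r=least_squares(lambda x:[pt(x[0],x[1],h,.0241,0)[1]-h1,pt(x[0],x[1],h,-.0241,0)[1]-h2],[.7,.018],x_scale=[.1,.01]); print(h,"pitch",np.degrees(r.x[0]).round(1),"c",r.x[1].round(4),"front row",pt(r.x[0],r.x[1],h,.045,0)[1].round(1))
E
python3 fit.py
```

```text
t 39.9 pos [0.37   0.2984 0.2857] theta -179.0 tilt -1.0 j6 0.66 F [-5.9  1.   2. ] w 0.0391
holes [188.5, 274.5] col [152 169 166 165  48 120 165 164 165 165 167 167 170 171 170 170 168 168
 166 169 171 172 174  86  82  82  82  82  82  80  37  29  16  15  25  34
  56]
0.167 pitch 39.4 c 0.0189 front row 157.2
0.169 pitch 38.1 c 0.0181 front row 156.8
0.171 pitch 36.8 c 0.0173 front row 156.5
```

Request:
carry_out(
  series=[0,0,-1,0,-1,0,0,-1,0,-1,0,0,-1,0,-1,0,0,-1,0,-1,-1,0,-0.5,0,-1],
  squeeze=80,
)

```text
time_s: 40.45
position: [0.3893, 0.2975, 0.3777]
eef_rot: [-0.03, 3.137, 0.025]
ft_force: [1.2, 0.9, -2.4]
grip_width: 0.038
finger_force: 83.3
```

Request:
carry_out(
  series=[-1,0,0,0,-1,-1,0,0,0,-1,-1,0,0,0,-1,-1,0,0,0,-1,-1,0,0,0,-1],
)

```text
time_s: 40.95
position: [0.4909, 0.2991, 0.376]
eef_rot: [-0.028, 3.138, 0.023]
ft_force: [0.2, -0.5, -1.0]
grip_width: 0.0382
finger_force: 83.3
```

Request:
carry_out(
  series=[-1,-0.1,0.3,0,-1,-0.7,0,0.7,0,-1,0,0,0.7,0,-1,0,0,0.3,0,-1,0,0,0,0,-1],
)

```text
time_s: 41.45
position: [0.5235, 0.2983, 0.3345]
eef_rot: [-0.029, 3.141, 0.021]
ft_force: [0.0, -0.4, -2.5]
grip_width: 0.0384
finger_force: 83.2
```

```bash
python3 fit.py; python3 - <<'E'
from plant import ctrl
from h import *
units(ctrl.sense(),[.5245,.2981,.3361],181)
E
```

```text
t 41.45 pos [0.5235 0.2983 0.3345] theta -179.0 tilt -1.0 j6 0.5 F [ 0.  -0.4 -2.5] w 0.0384
holes [144.5, 188.5, 274.5] col [66 66 66 67 66 67 66 65 65 65 65 65 65 59 51 48 31 26 27 27 28 34 65 82
 80 82 81 81 81 80 37 30 16 16 25 34 61]
0.167 pitch 58.8 c 0.0782 front row 129.3
0.169 pitch 58.6 c 0.0773 front row 129.3
0.171 pitch 58.3 c 0.0765 front row 129.2
units [-0.04 -0.02 -0.04] turn 0.01
```

Request:
carry_out(
  series=[0.2,0,0.2,0,-1,0.2,0,0.2,0,-1,0.15,0,0.15,0,-1,0,0,0,0,-1],
)

```text
time_s: 41.9
position: [0.5124, 0.2985, 0.3243]
eef_rot: [-0.029, 3.139, 0.022]
ft_force: [1.2, 0.1, -5.0]
grip_width: 0.0383
finger_force: 83.3
```

Request:
carry_out(
  series=[0.2,0,0.2,0,-1,0.2,0,0.2,0,-1,0.1,0,0.1,0,-1,0,0,0,0,-1],
)

```text
time_s: 42.3
position: [0.5029, 0.2985, 0.3144]
eef_rot: [-0.029, 3.139, 0.022]
ft_force: [3.6, 0.7, -5.8]
grip_width: 0.0386
finger_force: 83.1
```

Request:
carry_out(
  series=[0.3,0,0.3,0,-1,0.2,0,0.2,0,-1,0,0,0,0,-1],
)

```text
time_s: 42.6
position: [0.4923, 0.2983, 0.3038]
eef_rot: [-0.029, 3.14, 0.021]
ft_force: [1.7, -0.2, -5.6]
grip_width: 0.0381
finger_force: 83.2
```

Request:
carry_out(
  series=[0.2,0,0.2,0,-1,0.2,0,0.2,0,-1,0,0,0,0,-1],
)

```text
time_s: 42.9
position: [0.4844, 0.2983, 0.2958]
eef_rot: [-0.029, 3.14, 0.021]
ft_force: [1.8, 0.1, -4.0]
grip_width: 0.0381
finger_force: 83.2
```

Release, lift, close, and press the tail as before.

Request:
carry_out(
  series=[0,0,0,0,0.3,0,0,0,0,0.4,0,0,0,0,0.4],
)

```text
time_s: 43.2
position: [0.4851, 0.2984, 0.2967]
eef_rot: [-0.029, 3.139, 0.023]
ft_force: [0.9, 0.3, 0.4]
grip_width: 0.0599
finger_force: 0.0
```

Request:
carry_out(
  series=[0,0,-1,0,0.4,0,0,-1,0,0.4,0,0,-1,0,0.4,0,0,-0.5,0,-1,0,0,0,0,-1],
)

```text
time_s: 43.7
position: [0.4852, 0.2976, 0.3676]
eef_rot: [-0.029, 3.137, 0.024]
ft_force: [0.1, 0.2, 0.1]
grip_width: 0.0315
finger_force: 0.0
```

Request:
carry_out(
  series=[0.4,0,0.4,0,-1,0,0,0.5,0,-1,0,0,0.5,0,-1,0,0,0.3,0,-1,0,0,0.3,0,-1],
)

```text
time_s: 44.2
position: [0.4771, 0.2977, 0.3254]
eef_rot: [-0.029, 3.14, 0.021]
ft_force: [-0.8, 0.1, -0.7]
grip_width: 0.0001
finger_force: 0.0
```

Request:
carry_out(
  series=[0,0,0.3,0,-1,0,0,0.3,0,-1,0,0,0.3,0,-1],
)

```text
time_s: 44.5
position: [0.4771, 0.2981, 0.308]
eef_rot: [-0.029, 3.139, 0.022]
ft_force: [-0.0, -0.4, 3.3]
grip_width: -0.0
finger_force: 1.8
```

Request:
carry_out(
  series=[0,0,0.3,0,-1,0,0,0.3,0,-1,-0.0,0,0.2,0,-1,0,0,0.1,0,-1,0,0,0.1,0,-1],
)

```text
time_s: 45.0
position: [0.4771, 0.2983, 0.2883]
eef_rot: [-0.029, 3.139, 0.022]
ft_force: [-0.6, 0.3, 1.7]
grip_width: 0.0002
finger_force: 0.0
```

Request:
carry_out(
  series=[0.1,0,0.1,0,-1,0,0,0,0,-1,0,0,-1,0,-1,0,0,-1,0,-1,0,0,-1,0,-1],
)

```text
time_s: 45.5
position: [0.4748, 0.2974, 0.3472]
eef_rot: [-0.029, 3.139, 0.022]
ft_force: [0.9, -0.3, -0.4]
grip_width: -0.0003
finger_force: 0.0
```

```bash
python3 - <<'E'
from plant import ctrl
from h import *
s,im,K,T=look(ctrl,"w14"); state(s)
g=cv2.GaussianBlur(cv2.cvtColor(im,6),(3,3),0)
r0=int(proj(K,T,[.4676,.298,.118])[1]); print(r0)
for c in(240,265,278,290): print(c,[int(x) for x in g[r0-30:r0+80:4,c]])
d=np.load("w11.npz"); a=d["im"]; print("diff to after-first", (cv2.absdiff(a,im).max(2)>40)[180:260,230:320].mean())
E
```

```text
t 45.5 pos [0.4748 0.2974 0.3472] theta -179.0 tilt -1.0 j6 0.54 F [ 0.9 -0.3 -0.4] w -0.0003
216
240 [71, 107, 153, 152, 154, 117, 78, 58, 41, 39, 48, 54, 51, 60, 102, 104, 110, 238, 239, 237, 239, 241, 242, 241, 240, 229, 108, 12]
265 [66, 65, 63, 64, 64, 55, 35, 27, 37, 47, 38, 51, 49, 101, 100, 99, 78, 97, 61, 62, 62, 64, 60, 63, 11, 16, 11, 13]
278 [67, 66, 66, 65, 63, 52, 34, 27, 43, 41, 44, 50, 51, 52, 81, 89, 11, 10, 9, 9, 11, 11, 9, 9, 17, 16, 14, 17]
290 [65, 66, 66, 67, 64, 52, 35, 27, 48, 39, 43, 49, 52, 50, 51, 52, 71, 77, 63, 64, 62, 63, 61, 65, 13, 13, 13, 13]
diff to after-first 0.009444444444444445
```

```bash
python3 -c "
from plant import ctrl
print(ctrl.sign_off())"
```

```text
the job is handed in; nothing more can be done
None
```

I pushed both blades through the slot and handed the job in at about 45.5 s of the 72 s. After each press the slot looked empty with the flap shut, and the two camera views matched. Sign-off returned no verdict, and I did not re-check where the bystanders were.

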